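Refit the fume filter box cover

ROBOT

A 6-joint arm with a two-finger parallel gripper is mounted at the origin on the work surface. World frame = base frame: x ahead of the robot, y to its left, z up, the work surface at z = 0. Lengths are in mm, angles in rad, forces in N, time in s.
With the tool pointing down it reaches from about 350 to 975 mm from the base axis. Payload 7.1 kg.
Tool frame: the origin (TCP) lies on the centre line of the jaws, within the pads' length; the fingertips stand 14 mm ahead of it and the grasp point (between the pads) lies 5 mm behind it; x points along the fingers, z is the direction in which the jaws open and shut, and the axes are right-handed (so a half turn about x gives the same grasp; the last joint's range is limited). The gripper opens to 88 mm and grips with 3 to 60 N. Pads are 20 mm wide; open, the fingers measure 115 mm over their backs; the gripper's body (75 mm by 178 mm) begins 61 mm behind the grasp point.
Start: joints at [1.317, 0.423, 1.63, -0, 1.089, -0.019], TCP at [145.374, 607.841, 214.575] pointing down, gripper open.
Joint ranges: [-3, 3], [-0.9, 2.11], [0.09, 2.58], [-1.31, 4.45], [0.11, 2.69], [-2.54, 2.54]. Speed limits (rad/s): [2.39, 2.39, 3.01, 3.14, 3.14, 3.14].

INTERFACE

Orientations are given as a rotation vector (axis times angle).
In Python, from workcell import ctrl gives the robot as it stands.
- The arm moves only by the tool servo_tool, never from a script. Its argument "plan" is a list that holds one entry, the list of rows, each a list of 7 numbers: the shift along the tool's x, y, z in cm, then the turn, a rotation vector about the tool's x, y, z in rad, then the finger opening in cm, from 0 to 8.78. A call has 1 to 8 rows; each row is the pose to reach, as a shift and turn from the pose commanded when the call began, along the tool's axes at that moment; what a row does not reach only later rows make up. A row lasts 1/12 s, in which the tool goes at most 41.7 mm and 7.16 degrees, less where a joint would pass 70% of its speed; a pose out of reach is approached as far as the arm can. A call with a gripper value outside its range is refused whole. The fingers move at their own pace and stop on an object; the grip force is fixed at half the most. Time passes only in rows, so rows that repeat a pose let the fingers close. It gives the time, the measured TCP pose, the force and the opening at its end, in the units of the state.
- ctrl.get_obs(): the state, without advancing time (a new reading comes with each control period).
- ctrl.get_image(name): name is "side" or "top"; returns the picture (420x560x3 uint8, red, green, blue); there is no depth.
- ctrl.calibration(name): a dict with "K" (3x3 intrinsics, pixels), "dist" ([k1, k2, p1, p2, k3] as OpenCV has them; the pictures are not rectified), "view" (4x4, takes a point from world to camera coordinates). Camera axes: x right, y up, looking along -z (the intrinsics and any distortion apply to the point x, -y, -z); pixel columns grow to the right and rows downward; lengths in mm; the calibration is good to about 2 mm. A picture is of the moment at which its call begins. calibration takes no time and is no camera call.
- ctrl.close_job(): hands the job in, once; it reports no verdict.
The state is a dict: "t": time; "qpos": joint angles; "qvel": joint speeds; "joint_torque": joint torques, N m; "ee_pos": TCP position; "orientation": TCP orientation; "ft_force": force on the tool from outside, world axes, zero at the start; "moment": the same for the moment, N m; "width": finger opening in mm.
Only numpy, scipy, OpenCV 4.12 (cv2) and the standard library are available. Lean on these libraries where they do the work, as an engineer would, in place of code of your own. Each camera call takes 0.05 s, during which the arm holds its last target.

TASK

Close up the printers' fume-filter box: press the new filter cartridge fully home, then swing the hinged cover shut without slamming it. Tighten its four wing screws clockwise, evenly and in cross order, going round twice: first turn every screw only about half way, one pair of opposite corners and then the other pair; then, again in cross order, turn them all fully home. Leave the other things on the bench where they are.

Things in the scene. Friction and masses are not known exactly. Their poses are not given: they have to be found in the camera images.
- filter_box: Printers' fume-filter box, grey, fixed: 190 mm (its x) by 200 mm (its y), rim 95 mm above the bench. Origin: centre of its underside, on the bench. Its x points to the back (a duct elbow 58 mm thick leaves the back wall), its y to the left; the cover is hinged along the top of the right wall. With the cover shut the four screw axes lie 68 mm in front or behind and 72 mm left or right of its middle.
- cartridge (a joint): How far (m) the new filter cartridge still stands above its home position: starts 0.012 to 0.022 up, slides straight down and is home at 0 against a hard stop, its top then 91 mm above the bench. It stays where it is left; about 5 N pushes it down.
- cartridge_top (a point): Centre of the top of the cartridge, which sits in the box's open well: a black frame 100 mm (x) by 176 mm (y) with white pleats, and across its middle a blue bar 80 mm (x) by 30 mm (y), level with the frame, to press on. This point lies on the top of the bar.
- cover (a joint): Opening angle (rad) of the white cover: 0 closed, gasket on the rim; starts standing open at 1.65 to 1.9. A stiff friction hinge: it stays at any angle and takes 6 to 7 N at the free edge to swing when upright, 2 N when nearly closed.
- cover_hinge (a point): Middle of the hinge line, 99 mm above the bench, 100 mm right of the box's middle. Axes turn with the cover: x along the hinge (to the back), y from the hinge to the free edge, z its outward normal (up when closed). Plate 190 (x) by 200 (y) mm, inner face at z = 0, outer face with the screws at z = 8 mm. The middle of the outer face near the free edge is clear of screws, to push on.
- cover_edge (a point): Middle of the cover's free edge, on its outer face (y = 200, z = 8 mm from the hinge point). A steel lift tab 60 mm wide, 4 mm thick, stands out 20 mm beyond it.
- screw_fl (a joint): Turn (rad) of the front left wing screw, clockwise from above: 0 fully loose, 2.4 fully home against a hard stop, half way 1.2; starts at 0 to 0.35. Stiff: it stays where it is left, and needs 5 to 10 N near the end of a wing. Home: wings along the box's x axis; at 0 they lie 2.4 rad counter-clockwise from that. Its head sinks 4 mm from 0 to home.
- wing_fl (a point): On the axis of the front (-x), left (+y) wing screw, 30 mm above its foot; the foot is 4 mm off the cover's outer face when loose, on it when home (this point then 137 mm above the bench). x along its two brass wings, z outward. Wings 68 mm end to end, 8 mm thick, from 11 to 37 mm above the foot (29 mm within 8 mm of the axis); hub 24 mm across, 13 mm tall; foot flange 34 mm across.
- screw_fr (a joint): Turn (rad) of the front right wing screw, clockwise from above: 0 fully loose, 2.4 fully home against a hard stop, half way 1.2; starts at 0 to 0.35. Stiff: it stays where it is left, and needs 5 to 10 N near the end of a wing. Home: wings along the box's x axis; at 0 they lie 2.4 rad counter-clockwise from that. Its head sinks 4 mm from 0 to home.
- wing_fr (a point): On the axis of the front (-x), right (-y) wing screw, 30 mm above its foot; the foot is 4 mm off the cover's outer face when loose, on it when home (this point then 137 mm above the bench). x along its two brass wings, z outward. Wings 68 mm end to end, 8 mm thick, from 11 to 37 mm above the foot (29 mm within 8 mm of the axis); hub 24 mm across, 13 mm tall; foot flange 34 mm across.
- screw_bl (a joint): Turn (rad) of the back left wing screw, clockwise from above: 0 fully loose, 2.4 fully home against a hard stop, half way 1.2; starts at 0 to 0.35. Stiff: it stays where it is left, and needs 5 to 10 N near the end of a wing. Home: wings along the box's x axis; at 0 they lie 2.4 rad counter-clockwise from that. Its head sinks 4 mm from 0 to home.
- wing_bl (a point): On the axis of the back (+x), left (+y) wing screw, 30 mm above its foot; the foot is 4 mm off the cover's outer face when loose, on it when home (this point then 137 mm above the bench). x along its two brass wings, z outward. Wings 68 mm end to end, 8 mm thick, from 11 to 37 mm above the foot (29 mm within 8 mm of the axis); hub 24 mm across, 13 mm tall; foot flange 34 mm across.
- screw_br (a joint): Turn (rad) of the back right wing screw, clockwise from above: 0 fully loose, 2.4 fully home against a hard stop, half way 1.2; starts at 0 to 0.35. Stiff: it stays where it is left, and needs 5 to 10 N near the end of a wing. Home: wings along the box's x axis; at 0 they lie 2.4 rad counter-clockwise from that. Its head sinks 4 mm from 0 to home.
- wing_br (a point): On the axis of the back (+x), right (-y) wing screw, 30 mm above its foot; the foot is 4 mm off the cover's outer face when loose, on it when home (this point then 137 mm above the bench). x along its two brass wings, z outward. Wings 68 mm end to end, 8 mm thick, from 11 to 37 mm above the foot (29 mm within 8 mm of the axis); hub 24 mm across, 13 mm tall; foot flange 34 mm across.
- used_prefilter: A used grey pre-filter in a black frame, 100 x 176 x 40 mm, lying flat left of the filter box, a bystander; origin at its underside.
- screwdriver: A screwdriver lying in front and to the right of the filter box, a bystander; origin at its underside.
- scraper: A print scraper lying to the right of the filter box, under the open cover, a bystander; origin at its underside.
- screw_jar: A jar of screws, 56 mm across, 75 mm tall, behind the filter box, a bystander; origin at its underside.
- printed_bracket: An orange printed bracket, 70 x 40 x 56 mm, behind the filter box, a bystander; origin at its underside.
- spool: A filament spool lying flat, 200 mm across, 65 mm tall, a bystander; origin at its underside.
- caliper: A caliper, 230 mm long, lying in front and to the left of the filter box, a bystander; origin at its underside.

How it is judged (in metres and radians):
On the way, in this order (a step that is already met when the one before it is completed fails the run):
1. the cartridge is pressed home while the cover is still open (value of joint cartridge below 0.003 m and value of joint cover above 0.8 rad), for 0.1 s.
2. the cover is shut, with the screws still loose (value of joint cover below 0.04 rad and value of joint cartridge below 0.003 m and value of joint each of screw_fl, screw_fr, screw_bl, screw_br below 0.6 rad), for 0.1 s.
3. first round: one pair of opposite corners is about half way (over 0.85 rad), the other pair still loose (under 0.6) (value of joint cover below 0.04 rad and ((value of joint each of screw_fl, screw_br above 0.85 rad and value of joint each of screw_fr, screw_bl below 0.6 rad) or (value of joint each of screw_fr, screw_bl above 0.85 rad and value of joint each of screw_fl, screw_br below 0.6 rad))), for 0.1 s.
4. first round: all four screws are about half way (over 0.85 rad) (value of joint cover below 0.04 rad and value of joint each of screw_fl, screw_fr, screw_bl, screw_br above 0.85 rad), for 0.1 s.
5. second round: one pair of opposite corners is home (over 2.2 rad), the other pair not yet (under 1.9) (value of joint cover below 0.04 rad and ((value of joint each of screw_fl, screw_br above 2.2 rad and value of joint each of screw_fr, screw_bl below 1.9 rad) or (value of joint each of screw_fr, screw_bl above 2.2 rad and value of joint each of screw_fl, screw_br below 1.9 rad))), for 0.1 s.
At the end, for the whole second after the job is handed in: All four wing screws are home (over 2.2 rad of 2.4) and at rest, the cover is shut (under 0.04 rad) and the cartridge home (within 3 mm) (value of joint each of screw_fl, screw_fr, screw_bl, screw_br above 2.2 rad and value of joint cover below 0.04 rad and value of joint cartridge below 0.003 m and velocity of joint each of screw_fl, screw_fr, screw_bl, screw_br below 0.1 rad/s); the robot touches nothing.
It fails at once if a screw is tightened well past half way (over 1.75 rad) while another is not yet near half way (under 0.85) ((value of joint screw_fl above 1.75 rad and value of joint any of screw_fr, screw_bl, screw_br below 0.85 rad) or (value of joint screw_fr above 1.75 rad and value of joint any of screw_fl, screw_bl, screw_br below 0.85 rad) or (value of joint screw_bl above 1.75 rad and value of joint any of screw_fl, screw_fr, screw_br below 0.85 rad) or (value of joint screw_br above 1.75 rad and value of joint any of screw_fl, screw_fr, screw_bl below 0.85 rad)).
It fails at once if the cover is slammed (faster than 3 rad/s over the last 0.4 rad) (value of joint cover below 0.4 rad and velocity of joint cover below -3 rad/s).
It fails at once if a bystander is moved by more than 30 mm (distance of any of used_prefilter, screwdriver, scraper, screw_jar, printed_bracket, spool, caliper from where it was at the start of the episode above 0.03 m).
It also fails if it takes over 72 s, if anything falls off the work surface, if the arm or the gripper's body presses on something with over 40 N, if the wrist force passes 120 N, or if a joint passes its speed limit or range.

## Working session

There is one attempt and no reset: what is moved stays moved. The work goes in short steps, Python scripts to look and compute and a tool call to move; the robot and the scene stay as the last step left them, time stands still between calls to the robot, and variables do not carry over. Pictures are saved under pics/ and viewed, and the job is handed in when it is done.

Besides the shell and the picture viewer there is one more tool, called after "Call:" as name([rows], argument=value, ...), one row to a line, values as JSON. servo_tool: Moves the arm, as the interface text tells. Its arguments: {"type":"object","properties":{"plan":{"type":"array","items":{"type":"array","items":{"type":"array","items":{"type":"number"}}}}},"required":["plan"]}

```bash
mkdir -p pics; ls
python3 - <<'E'
from workcell import ctrl
import cv2,numpy as np
np.set_printoptions(precision=4,suppress=True)
for n in("side","top"):
    im=ctrl.get_image(n); cv2.imwrite(f"pics/{n}0.png",im[:,:,::-1]); c=ctrl.calibration(n); print(n,c)
print(ctrl.get_obs())
E
```

```text
pics
side {'K': array([[385.1803,   0.    , 272.0729],
       [  0.    , 385.1803, 207.6654],
       [  0.    ,   0.    ,   1.    ]]), 'dist': array([0.019, 0.   , 0.   , 0.   , 0.   ]), 'view': array([[   -0.9775,    -0.2104,    -0.0132,   535.9482],
       [    0.1256,    -0.6313,     0.7653,  -155.7688],
       [   -0.1693,     0.7464,     0.6436, -1003.1018],
       [    0.    ,     0.    ,     0.    ,     1.    ]])}
top {'K': array([[491.4205,   0.    , 272.7685],
       [  0.    , 491.4205, 199.3994],
       [  0.    ,   0.    ,   1.    ]]), 'dist': array([-0.1367,  0.    ,  0.    ,  0.    ,  0.    ]), 'view': array([[   -0.004 ,    -1.    ,    -0.0089,   -30.0334],
       [    0.9988,    -0.0044,     0.0494,  -548.0929],
       [   -0.0494,    -0.0087,     0.9987, -1267.4508],
       [    0.    ,     0.    ,     0.    ,     1.    ]])}
{'t': 0.1, 'qpos': array([ 1.317 ,  0.4238,  1.6306, -0.    ,  1.0886, -0.019 ]), 'qvel': array([ 0.0009, -0.0008, -0.0019,  0.0001, -0.0006, -0.0016]), 'joint_torque': array([  0.0011, -54.5612, -27.4324,   0.0646,   0.0188,  -0.    ]), 'ee_pos': array([145.2484, 607.347 , 213.8755]), 'orientation': array([-1.0355,  1.3123,  1.034 ]), 'ft_force': array([ 0.3117, -0.1332, -0.4319]), 'moment': array([-0.0082,  0.0259,  0.0439]), 'width': 87.58980255543945}
```

View pics/side0.png

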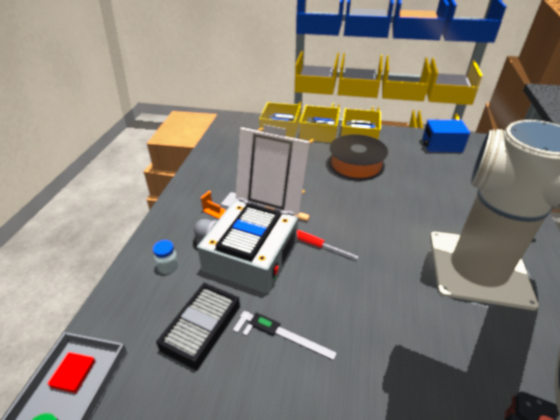

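View pics/top0.png

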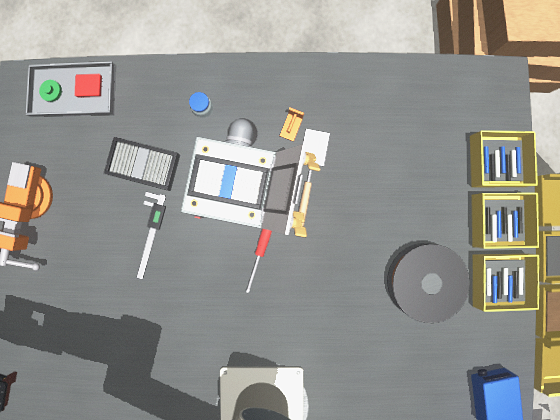

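The box is seen at about (229,182) top and (250,245) side, with the cover standing open on its right. I'll enlarge these areas.

Run:
```python
import cv2
a=cv2.imread("pics/top0.png")[110:250,170:340]; cv2.imwrite("pics/t0c.png",cv2.resize(a,None,fx=4.5,fy=4.2857,interpolation=cv2.INTER_CUBIC))
a=cv2.imread("pics/side0.png")[120:300,185:325]; cv2.imwrite("pics/s0c.png",cv2.resize(a,None,fx=3.3333,fy=3.33333,interpolation=cv2.INTER_CUBIC))
```

```text
(no output)
```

View pics/t0c.png

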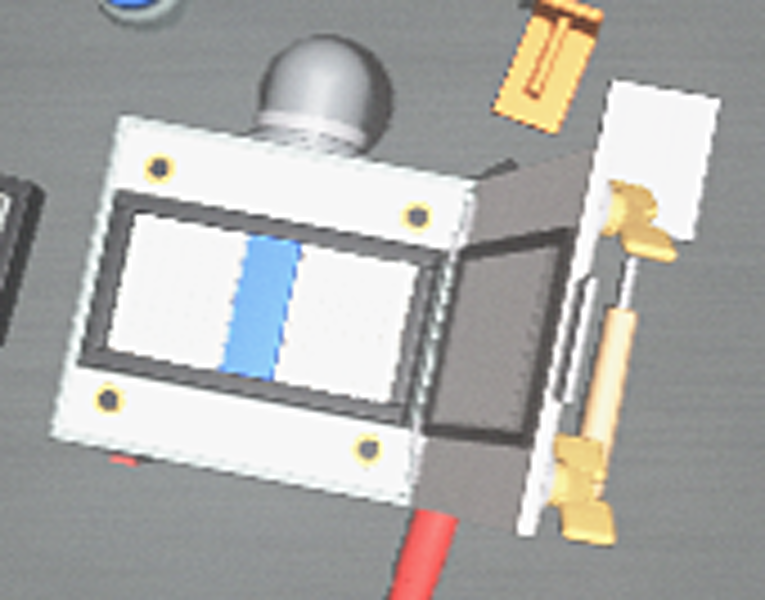

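View pics/s0c.png

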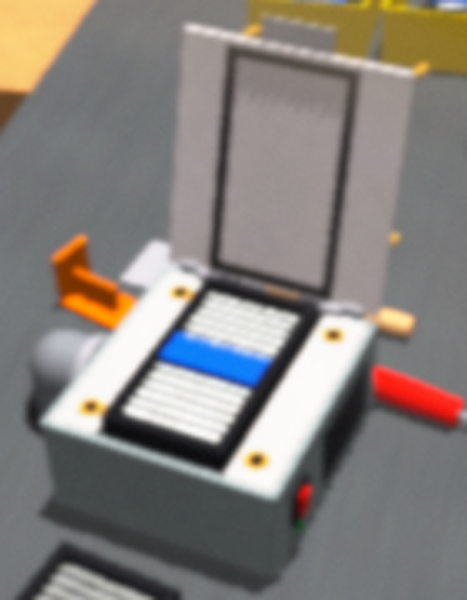

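The top crop shows the holes at BL(159,168), BR(417,217), FL(109,400) and FR(368,449). The side crop has them at BL(91,407), FL(256,460), BR(179,292) and FR(333,335). I'll fit the pose to these.

```bash
cat > h.py <<'E'
import numpy as np,cv2
from scipy.optimize import least_squares
from scipy.spatial.transform import Rotation as R
from workcell import ctrl
np.set_printoptions(precision=3,suppress=True)
CAL={n:ctrl.calibration(n) for n in("side","top")}
F=np.diag([1,-1,-1.])
def proj(n,P):
    c=CAL[n];V=np.array(c["view"]);Rm=F@V[:3,:3];t=F@V[:3,3]
    return cv2.projectPoints(np.asarray(P,float).reshape(-1,1,3),cv2.Rodrigues(Rm)[0],t,np.array(c["K"]),np.array(c["dist"]))[0][:,0]
def ucrop(p,off,s): return (np.asarray(p,float)+.5)/np.asarray(s)-.5+np.asarray(off)
def tri(pt,ps):
    return least_squares(lambda X:np.r_[proj("top",X)[0]-pt,proj("side",X)[0]-ps],[550,100,100.]).x
def box2w(B,P):
    x,y,yaw=B; return np.asarray(P,float)@R.from_euler('z',yaw).as_matrix().T+[x,y,0]
def pic(n,name,box,s):
    im=ctrl.get_image(n)[:,:,::-1]; x0,y0,x1,y1=box
    cv2.imwrite(f"pics/{name}.png",cv2.resize(im[y0:y1,x0:x1],None,fx=s,fy=s,interpolation=cv2.INTER_CUBIC))
E
python3 - <<'E'
from h import *
T=ucrop([(159,168),(417,217),(109,400),(368,449)],(170,110),(4.5,4.2857))
S=ucrop([(91,407),(179,292),(256,460),(333,335)],(185,120),3.3333)
for a,b in zip(T,S): print("hole",tri(a,b))
Q=np.array([(68,72),(68,-72),(-68,72),(-68,-72)])
def f(p):
    P=box2w(p[:3],np.c_[Q,np.full(4,p[3])]); return np.r_[(proj("top",P)-T).ravel(),(proj("side",P)-S).ravel()]
r=least_squares(f,[550,100,-.2,95]);print(r.x,r.fun)
B=r.x[:3]
# cover corners far (inner face free edge): side crop
Sc=ucrop([(186,28),(412,72)],(185,120),3.3333); Tc=ucrop([(612,82),(528,535)],(170,110),(4.5,4.2857))
def cov(B,th,pts):
    p=np.asarray(pts,float);c,s=np.cos(th),np.sin(th)
    return box2w(B,np.c_[p[:,0],-100+p[:,1]*c-p[:,2]*s,99+p[:,1]*s+p[:,2]*c])
g=lambda th:(proj("side",cov(B,th[0],[(95,200,0),(-95,200,0)]))-Sc).ravel()
r=least_squares(g,[1.75]);print("cover",r.x,r.fun, proj("side",cov(B,r.x[0],[(0,200,0)])))
print(B,"cart corners: bar")
# bar corners top: (248,236),(302,238),(222,374),(273,380) side: (175,333),(273,362),(158,357),(258,388)
T=ucrop([(248,236),(302,238),(222,374),(273,380)],(170,110),(4.5,4.2857))
S=ucrop([(158,357),(175,333),(258,388),(273,362)],(185,120),3.3333)
for a,b in zip(T,S): print(tri(a,b))
def f2(p):
    P=box2w(B,np.c_[np.array([(40,15),(40,-15),(-40,15),(-40,-15)]),np.full(4,p[0])]);return np.r_[(proj("top",P)-T).ravel(),(proj("side",P)-S).ravel()]
r=least_squares(f2,[100.]);print("bar z",r.x,r.fun)
print("bar centre",box2w(B,[(0,0,0)]),"edge mid",cov(B,1.75,[(0,200,0),(0,180,8)]))
o=ctrl.get_obs();print(R.from_rotvec(o["orientation"]).as_matrix())
E
```

```text
hole [670.249 134.073  93.578]
hole [641.627  -7.347  93.497]
hole [537.146 161.025  93.241]
hole [508.331  19.461  93.149]
[589.351  76.817  -0.2    93.378] [ 0.048 -0.211 -0.147 -0.519 -0.04  -0.368 -0.184 -0.321  0.214  0.012
  0.56   0.098  0.46  -0.043  0.28   0.028]
cover [1.859] [-0.957 -1.15   0.7   -0.059] [[273.154 133.838]]
[589.351  76.817  -0.2  ] cart corners: bar
[630.534  83.976 105.705]
[627.6    54.349 104.979]
[550.78   97.969 101.717]
[546.421  69.997 103.43 ]
bar z [103.993] [ 0.048 -1.151  0.077  0.737 -0.764 -1.214 -0.034 -0.215  0.603  0.41
  0.953  0.351 -0.884 -0.36  -0.409 -0.188]
bar centre [[589.351  76.817   0.   ]] edge mid [[562.367 -56.121 295.797]
 [561.51  -60.342 274.692]]
[[-0.    -0.973  0.233]
 [-0.001  0.233  0.973]
 [-1.    -0.    -0.001]]
```

Box centre is about (589.3, 76.8) with yaw -0.20, the cover is at about 1.86 rad, and the bar is about 13 mm up. Next I need a helper to turn targets into move numbers.

```bash
cat >> h.py <<'E'
B=(589.35,76.8,-0.200)
def go(P,jaw,tilt=0,boxf=True):
    """P: TCP target (box frame, z up), jaw: jaw angle about vertical rel. box x"""
    o=ctrl.get_obs(); R0=R.from_rotvec(o["orientation"]); p0=o["ee_pos"]
    p=box2w(B,[P])[0] if boxf else np.array(P,float)
    a=jaw+B[2] if boxf else jaw
    z=np.array([np.cos(a),np.sin(a),0]);x=np.array([0,0,-1.]);y=np.cross(z,x)
    R1=R.from_matrix(np.c_[x,y,z])
    if tilt: R1=R.from_rotvec(tilt*z)*R1
    d=R0.inv().apply(p-p0)/10; rv=(R0.inv()*R1).as_rotvec()
    print("t %.2f"%o["t"],"move",np.r_[d,rv],"rows~",np.linalg.norm(d)/4.17,np.linalg.norm(rv)/.125)
def st():
    o=ctrl.get_obs(); Rm=R.from_rotvec(o["orientation"]).as_matrix(); z=Rm[:,2]
    pb=R.from_euler('z',-B[2]).apply(o["ee_pos"]-[B[0],B[1],0])
    print("t %.2f"%o["t"],"box",pb,"jaw",np.arctan2(z[1],z[0])-B[2],"down",Rm[:,0],"F",o["ft_force"],"w %.1f"%o["width"],"q",o["qpos"])
E
python3 -c "
from h import *
go((0,0,170),0)"
```

```text
t 0.10 move [  4.447 -55.533 -41.263   1.536  -0.001   0.001] rows~ 16.62532118055375 12.288322190324193
```

Call:
servo_tool([
  [[4.4,-55.5,-41.2,1.536,0,0,0],[4.4,-55.5,-41.2,1.536,0,0,0],[4.4,-55.5,-41.2,1.536,0,0,0],[4.4,-55.5,-41.2,1.536,0,0,0],[4.4,-55.5,-41.2,1.536,0,0,0],[4.4,-55.5,-41.2,1.536,0,0,0],[4.4,-55.5,-41.2,1.536,0,0,0],[4.4,-55.5,-41.2,1.536,0,0,0]],
])

```text
t: 0.77
ee_pos: [359.7, 351.0, 193.2]
orientation: [-0.259, 1.555, 0.259]
ft_force: [0.1, 0.4, -0.2]
width: 37.9
```

```bash
python3 -c "
from h import *
st();go((0,0,170),0)"
```

```text
t 0.77 box [-279.522  223.135  193.165] jaw 0.5301294063736749 down [-0. -0. -1.] F [ 0.133  0.357 -0.246] w 37.9 q [ 0.749  0.273  1.915 -0.     0.954  0.419]
t 0.77 move [  2.318 -33.384  12.833   0.53   -0.      0.   ] rows~ 8.594995201155008 4.241036052331251
```

Call:
servo_tool([
  [[2.3,-33.3,12.8,0.53,0,0,0],[2.3,-33.3,12.8,0.53,0,0,0],[2.3,-33.3,12.8,0.53,0,0,0],[2.3,-33.3,12.8,0.53,0,0,0],[2.3,-33.3,12.8,0.53,0,0,0],[2.3,-33.3,12.8,0.53,0,0,0],[2.3,-33.3,12.8,0.53,0,0,0],[2.3,-33.3,12.8,0.53,0,0,0]],
])

```text
t: 1.43
ee_pos: [574.9, 97.1, 171.6]
orientation: [0.152, 1.566, -0.153]
ft_force: [0.4, 1.4, 0.2]
width: 0.3
```

```bash
python3 -c "
from h import *
st();go((0,0,105),0)"
```

```text
t 1.43 box [-18.211  17.025 171.572] jaw 0.005754670606368306 down [-0.001 -0.    -1.   ] F [0.414 1.387 0.196] w 0.3 q [0.147 0.415 1.757 0.    0.97  0.341]
t 1.43 move [ 6.657 -1.712  1.815  0.006 -0.     0.   ] rows~ 1.704721839619023 0.046217630573509715
```

Call:
servo_tool([
  [[2,-1.7,1.8,0,0,0,0],[2,-1.7,1.8,0,0,0,0],[3,-1.7,1.8,0,0,0,0],[4,-1.7,1.8,0,0,0,0],[5,-1.7,1.8,0,0,0,0],[5.6,-1.7,1.8,0,0,0,0],[6.2,-1.7,1.8,0,0,0,0],[6.6,-1.7,1.8,0,0,0,0]],
])

```text
t: 2.1
ee_pos: [587.9, 79.7, 105.2]
orientation: [0.151, 1.566, -0.151]
ft_force: [0.4, 0.1, -0.4]
width: 0.2
```

```bash
python3 -c "
from h import *
st();go((0,0,105),0)"
```

```text
t 2.10 box [ -2.021   2.529 105.204] jaw 0.0072224219203648465 down [-0.001 -0.    -1.   ] F [ 0.37   0.091 -0.396] w 0.2 q [0.115 0.52  1.771 0.    0.851 0.307]
t 2.10 move [ 0.02  -0.254  0.2    0.007 -0.001  0.   ] rows~ 0.07779558012671278 0.05804423898095869
```

Call:
servo_tool([
  [[0.15,0,0,0,0,0,0],[0.3,0,0,0,0,0,0],[0.4,0,0,0,0,0,0],[0.4,0,0,0,0,0,0]],
])

```text
t: 2.43
ee_pos: [588.6, 79.0, 102.1]
orientation: [0.152, 1.565, -0.152]
ft_force: [-0.9, -0.8, -0.5]
width: 0.3
```

```bash
python3 -c "
from h import *
st()
pic('top','t1',(170,110,340,250),4.2)
pic('side','s1',(185,120,325,300),3.3333)"
```

```text
t 2.43 box [ -1.19    2.002 102.075] jaw 0.006063857578999687 down [ 0.  0. -1.] F [-0.919 -0.841 -0.454] w 0.3 q [ 0.113  0.525  1.771 -0.     0.845  0.307]
```

View pics/s1.png

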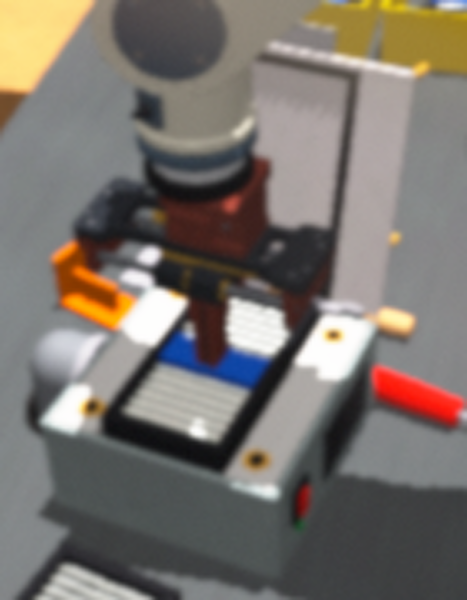

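```bash
python3 -c "
from h import *
for z in (88,102,116): print((proj('side',box2w(B,[(-1.2,2,z)]))-[185,120])*3.33,(proj('top',box2w(B,[(-1.2,2,z)]))-[170,110])*4.2)"
```

```text
[[215.653 375.591]] [[240.506 300.904]]
[[214.728 362.31 ]] [[238.064 298.842]]
[[213.786 348.782]] [[235.564 296.732]]
```

View pics/t1.png

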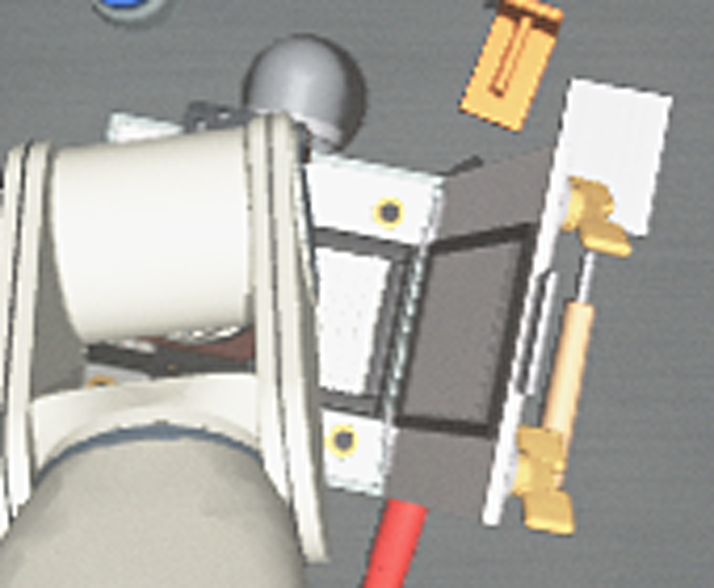

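No contact force yet, and the cartridge looks unmoved. I'll go further down in small steps.

Call:
servo_tool([
  [[0.3,0,0,0,0,0,0],[0.5,0,0,0,0,0,0],[0.5,0,0,0,0,0,0]],
])

```text
t: 2.78
ee_pos: [589.0, 79.0, 97.1]
orientation: [0.153, 1.564, -0.152]
ft_force: [0.6, 1.0, 1.2]
width: 0.6
```

```bash
python3 -c "
from h import *
st()
pic('side','s2',(205,160,305,265),5.5)"
```

```text
t 2.78 box [-0.805  2.032 97.082] jaw 0.00591220878330026 down [ 0.001  0.    -1.   ] F [0.553 0.993 1.232] w 0.6 q [0.113 0.533 1.773 0.    0.835 0.307]
```

View pics/s2.png

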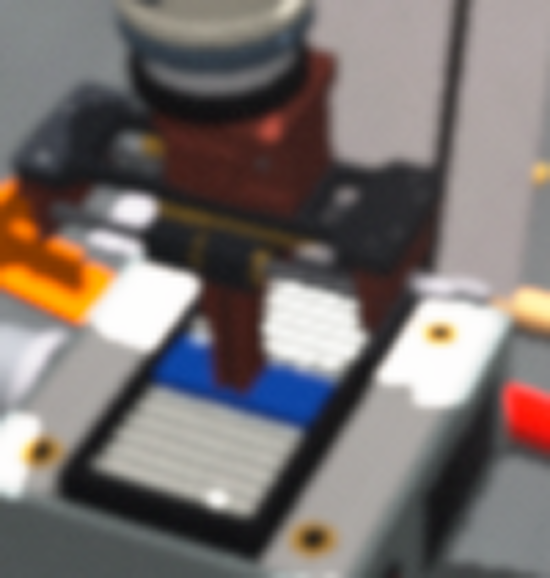

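Call:
servo_tool([
  [[0.3,0,0,0,0,0,0],[0.5,0,0,0,0,0,0]],
])

```text
t: 3.0
ee_pos: [589.0, 78.9, 92.1]
orientation: [0.152, 1.564, -0.152]
ft_force: [1.0, -0.2, 4.9]
width: 0.4
```

```bash
python3 -c "
from h import *
st()
pic('side','s3',(205,160,305,265),5.5)"
```

```text
t 3.00 box [-0.775  2.023 92.129] jaw 0.005998271555440415 down [ 0.001  0.    -1.   ] F [ 1.014 -0.176  4.866] w 0.4 q [ 0.113  0.54   1.775 -0.     0.825  0.307]
```

View pics/s3.png

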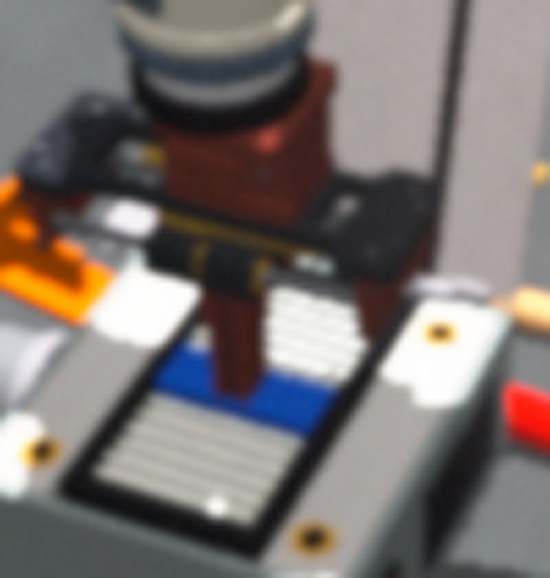

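Call:
servo_tool([
  [[0.3,0,0,0,0,0,0],[0.5,0,0,0,0,0,0]],
])

```text
t: 3.22
ee_pos: [588.9, 78.9, 87.0]
orientation: [0.152, 1.564, -0.152]
ft_force: [1.4, -0.4, 4.6]
width: 0.8
```

Call:
servo_tool([
  [[0.3,0,0,0,0,0,0],[0.5,0,0,0,0,0,0]],
])

```text
t: 3.38
ee_pos: [589.0, 79.0, 83.0]
orientation: [0.152, 1.565, -0.152]
ft_force: [-7.5, -0.8, 35.4]
width: 0.3
```

```bash
python3 -c "
from h import *
st()
pic('side','s4',(205,160,305,265),5.5)"
```

```text
t 3.38 box [-0.733  2.052 82.999] jaw 0.005990588800734525 down [ 0.001  0.    -1.   ] F [-7.462 -0.755 35.38 ] w 0.3 q [ 0.113  0.554  1.778 -0.     0.809  0.307]
```

View pics/s4.png

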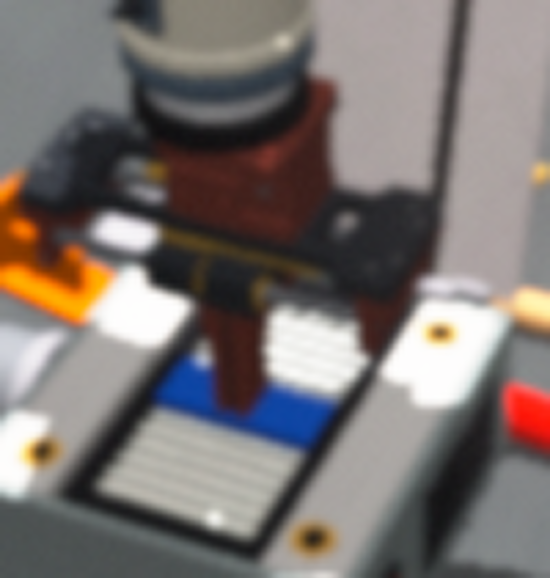

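Call:
servo_tool([
  [[-6,0,0,0,0,0,0],[-6,0,0,0,0,0,0],[-6,0,0,0,0,0,0]],
])

```text
t: 3.68
ee_pos: [590.4, 79.2, 145.3]
orientation: [0.153, 1.561, -0.151]
ft_force: [0.1, 1.1, 0.8]
width: 0.4
```

```bash
python3 -c "
from h import *
st()
pic('side','s5',(205,160,305,265),5.5)
for z in (91,94,97,104):
  print(z,(proj('side',box2w(B,[(40,15,z),(40,-15,z),(-40,15,z),(-40,-15,z)]))-[205,160]+.5)*5.5-.5)
print((proj('side',box2w(B,[(-.7,2,90),(-.7,2,70)]))-[205,160]+.5)*5.5-.5)"
```

```text
t 3.68 box [  0.55    2.541 145.251] jaw 0.005997796761902513 down [ 0.005  0.001 -1.   ] F [0.072 1.053 0.785] w 0.4 q [0.113 0.465 1.749 0.    0.923 0.307]
91 [[156.552 392.025]
 [186.219 351.999]
 [312.089 439.036]
 [339.19  396.992]]
94 [[156.048 387.346]
 [185.782 347.341]
 [311.884 434.33 ]
 [339.042 392.304]]
97 [[155.542 382.649]
 [185.343 342.665]
 [311.678 429.604]
 [338.894 387.597]]
104 [[154.354 371.617]
 [184.314 331.686]
 [311.194 418.503]
 [338.545 376.543]]
[[247.252 399.198]
 [249.403 429.931]]
```

View pics/s5.png

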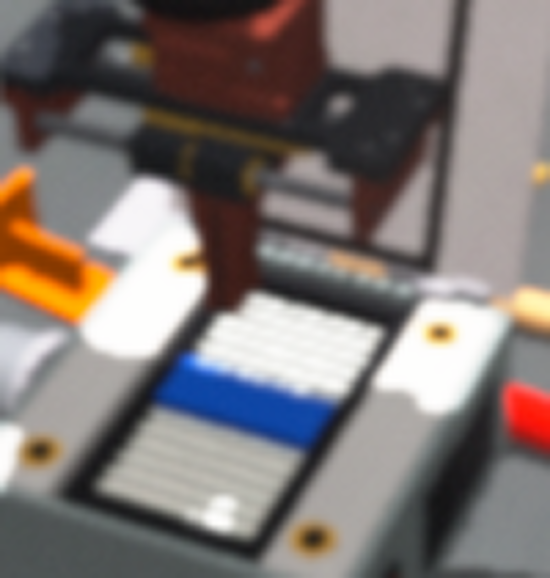

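```bash
python3 -c "
from h import *
for z in (131,145,153):
  print(z,(proj('side',box2w(B,[(-4,12,z),(0,12,z),(0,2,z),(0,-8,z)]))-[205,160]+.5)*5.5-.5)
"
```

```text
131 [[239.392 349.258]
 [231.416 346.937]
 [241.273 333.228]
 [250.987 319.718]]
145 [[237.719 325.988]
 [229.669 323.675]
 [239.632 310.008]
 [249.45  296.541]]
153 [[236.749 312.49 ]
 [228.656 310.182]
 [238.681 296.541]
 [248.558 283.1  ]]
```

Cartridge is home: 35 N at the stop, and the bar corners match z≈91. With the fingers shut, the tip lies about 8 mm behind the TCP. Next I go over to the outer side of the cover.

Call:
servo_tool([
  [[-4,0,0,0,0,0,0],[-8,0,0,0,0,0,0],[-12,0,0,0,0,0,0],[-16,0,0,0,0,0,0],[-18.5,-2,0,0,0,0,0],[-18.5,-6,0,0,0,0,0],[-18.5,-10,0,0,0,0,0],[-18.5,-14,0,0,0,0,0]],
])

```text
t: 4.4
ee_pos: [560.3, -59.4, 325.5]
orientation: [0.151, 1.568, -0.151]
ft_force: [0.3, -0.8, 0.4]
width: 0.9
```

```bash
python3 -c "
from h import *
st();go((0,-205,320),0);go((0,-205,262),0)"
```

```text
t 4.40 box [  -1.457 -139.217  325.477] jaw 0.0075673050825872945 down [-0.002  0.    -1.   ] F [ 0.349 -0.773  0.41 ] w 0.9 q [-0.127  0.222  1.651 -0.     1.271  0.066]
t 4.40 move [ 0.549 -6.579  0.097  0.008 -0.002  0.   ] rows~ 1.5833797827196172 0.06323337300542191
t 4.40 move [ 6.349 -6.578  0.11   0.008 -0.002  0.   ] rows~ 2.1924936843514473 0.06323337300542191
```

Call:
servo_tool([
  [[0,-3.5,0,0,0,0,0],[0,-7,0,0,0,0,0],[0,-7,0,0,0,0,0],[2,-7,0,0,0,0,0],[4,-7,0,0,0,0,0],[6,-7,0,0,0,0,0],[6,-7,0,0,0,0,0]],
])

```text
t: 4.98
ee_pos: [544.8, -126.0, 261.4]
orientation: [0.154, 1.575, -0.151]
ft_force: [-1.0, -0.7, -0.4]
width: 0.5
```

```bash
python3 -c "
from h import *
st()
pic('side','s6',(205,70,345,250),3.3)
pic('top','t6',(170,110,340,250),4.2)"
```

```text
t 4.98 box [  -3.399 -207.613  261.415] jaw 0.005839838407259101 down [-0.009  0.003 -1.   ] F [-1.047 -0.701 -0.441] w 0.5 q [-0.249  0.279  1.727  0.     1.146 -0.055]
```

View pics/s6.png

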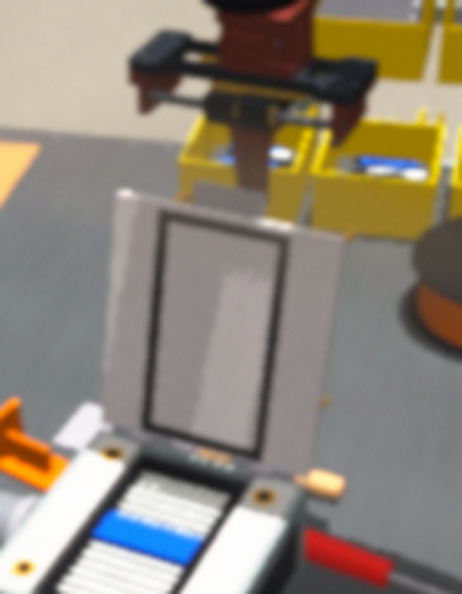

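View pics/t6.png

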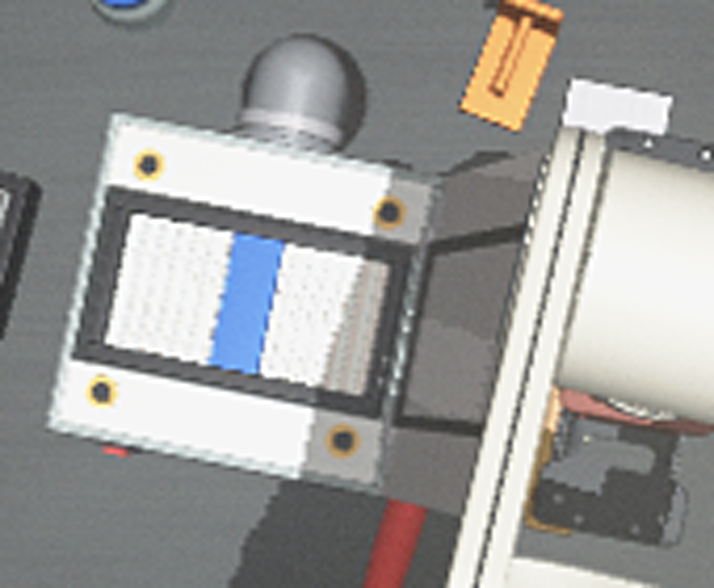

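Call:
servo_tool([
  [[0,2,0.3,0,0,0,0],[0,4,0.3,0,0,0,0],[-0.5,6,0.3,0,0,0,0],[-0.9,7.8,0.3,0,0,0,0],[-1,9.2,0.3,0,0,0,0]],
])

```text
t: 5.5
ee_pos: [569.1, -37.3, 278.1]
orientation: [0.15, 1.564, -0.154]
ft_force: [0.6, -6.7, -4.5]
width: 0.4
```

```bash
python3 -c "
from h import *
st()
pic('side','s7',(205,70,345,250),3.3)"
```

```text
t 5.50 box [   2.873 -115.855  278.1  ] jaw 0.006715918955907313 down [ 0.001 -0.002 -1.   ] F [ 0.635 -6.659 -4.518] w 0.4 q [-0.085  0.274  1.693 -0.003  1.174  0.109]
```

View pics/s7.png

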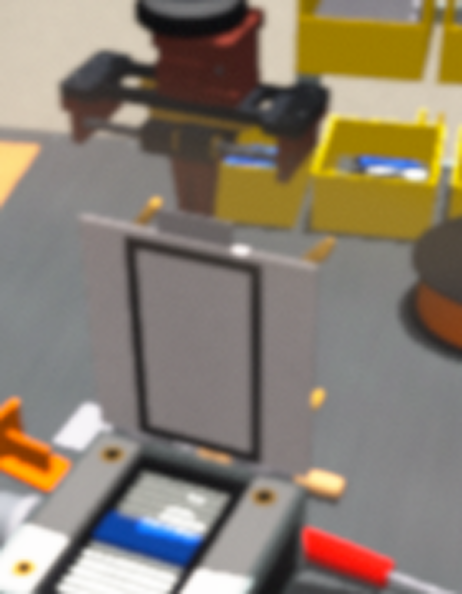

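The cover has swung to roughly 1.6 rad, with the finger behind its middle. I'll keep following the arc.

Call:
servo_tool([
  [[1,2,0,0,0,0,0],[1.4,4.2,0,0,0,0,0],[1.8,6.4,0,0,0,0,0],[2.9,8.8,0,0,0,0,0],[4.2,11.2,0,0,0,0,0],[5,12.2,0,0,0,0,0]],
])

```text
t: 6.05
ee_pos: [593.0, 84.0, 227.2]
orientation: [0.151, 1.564, -0.151]
ft_force: [0.0, -2.2, 4.6]
width: 0.5
```

```bash
python3 -c "
from h import *
st()
pic('side','s8',(185,90,325,270),3.3)"
```

```text
t 6.05 box [  2.116   7.753 227.171] jaw 0.007324491808217676 down [ 0.001  0.    -1.   ] F [ 0.048 -2.228  4.645] w 0.5 q [ 0.121  0.37   1.68  -0.     1.09   0.314]
```

View pics/s8.png

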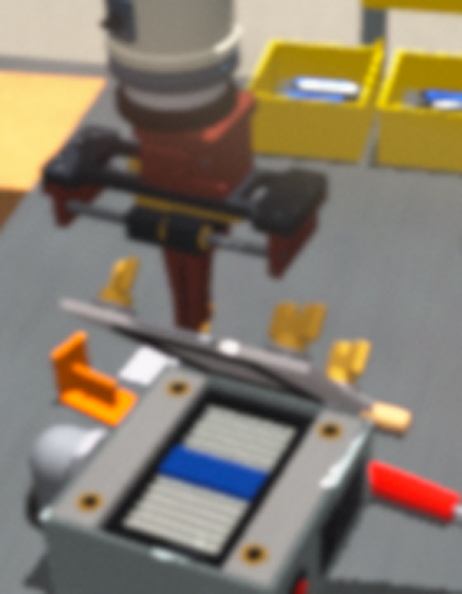

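Call:
servo_tool([
  [[1.5,1.4,0,0,0,0,0],[3,2.6,0,0,0,0,0],[4.7,3.7,0,0,0,0,0],[6.1,4.5,0,0,0,0,0],[7.6,5.2,0,0,0,0,0],[9.1,5.7,0,0,0,0,0],[10.6,6,0,0,0,0,0],[11.6,6.2,0,0,0,0,0]],
])

```text
t: 6.77
ee_pos: [604.5, 142.9, 110.2]
orientation: [0.152, 1.565, -0.152]
ft_force: [-0.1, -1.8, 3.0]
width: 0.8
```

```bash
python3 -c "
from h import *
st()"
```

```text
t 6.77 box [  1.751  67.753 110.201] jaw 0.006000864029101577 down [ 0.  0. -1.] F [-0.108 -1.798  3.015] w 0.8 q [ 0.213  0.547  1.704 -0.     0.89   0.407]
```

Call:
servo_tool([
  [[0.4,0.1,0,0,0,0,0],[0.8,0.2,0,0,0,0,0],[1.2,0.2,0,0,0,0,0],[1.2,0.2,0,0,0,0,0]],
])

```text
t: 7.1
ee_pos: [604.5, 144.9, 99.4]
orientation: [0.153, 1.566, -0.152]
ft_force: [0.9, -0.1, -0.4]
width: 0.4
```

```bash
python3 -c "
from h import *
st()"
```

```text
t 7.10 box [ 1.292 69.792 99.356] jaw 0.005839657900464951 down [-0.  0. -1.] F [ 0.875 -0.075 -0.385] w 0.4 q [0.216 0.563 1.708 0.    0.871 0.41 ]
```

Call:
servo_tool([
  [[0.2,0,0,0,0,0,0],[0.4,0,0,0,0,0,0],[0.4,0,0,0,0,0,0]],
])

```text
t: 7.35
ee_pos: [604.8, 145.0, 99.0]
orientation: [0.153, 1.565, -0.152]
ft_force: [-11.2, -2.9, 31.8]
width: 0.3
```

```bash
python3 -c "
from h import *
st()
pic('side','s9',(185,130,325,310),3.3)"
```

```text
t 7.35 box [ 1.543 69.941 98.953] jaw 0.005878708805582361 down [ 0.001  0.    -1.   ] F [-11.188  -2.876  31.836] w 0.3 q [0.216 0.563 1.708 0.    0.87  0.41 ]
```

View pics/s9.png

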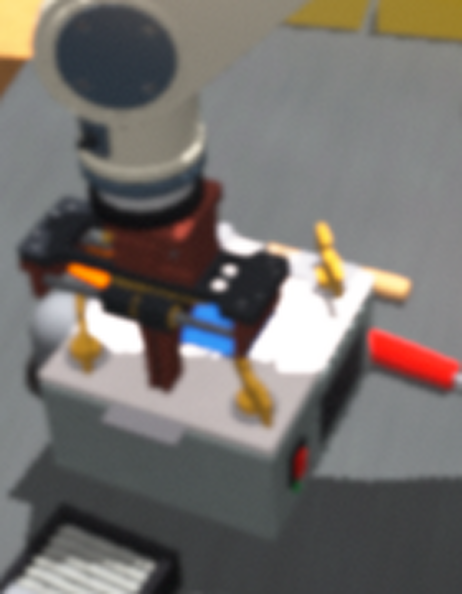

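The cover is shut, with a 32 N reaction at the stop. I'll lift off, back away and look at the screws, and see how the open fingertips sit.

Call:
servo_tool([
  [[-4,0,0,0,0,0,0],[-8,0,0,0,0,0,4],[-11,-1,-3,0,0,0,4],[-11,-3,-7,0,0,0,4],[-11,-5,-11,0,0,0,4],[-11,-7,-15,0,0,0,4],[-11,-8,-18,0,0,0,4]],
])

```text
t: 7.98
ee_pos: [411.1, 100.6, 205.2]
orientation: [0.153, 1.565, -0.152]
ft_force: [-0.1, -0.4, 1.0]
width: 36.9
```

```bash
python3 -c "
from h import *
st()
pic('side','s10',(185,150,345,290),5)
pic('top','t10',(170,110,330,250),5)"
```

```text
t 7.98 box [-179.454  -12.069  205.199] jaw 0.005500347662349525 down [ 0.001  0.    -1.   ] F [-0.117 -0.437  1.003] w 36.9 q [0.212 0.135 2.063 0.    0.942 0.406]
```

View pics/s10.png

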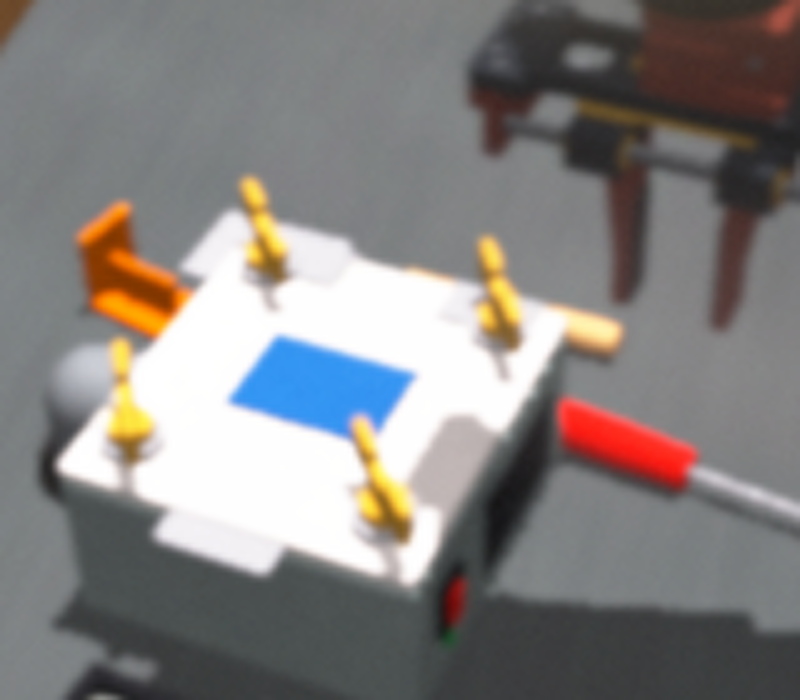

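View pics/t10.png

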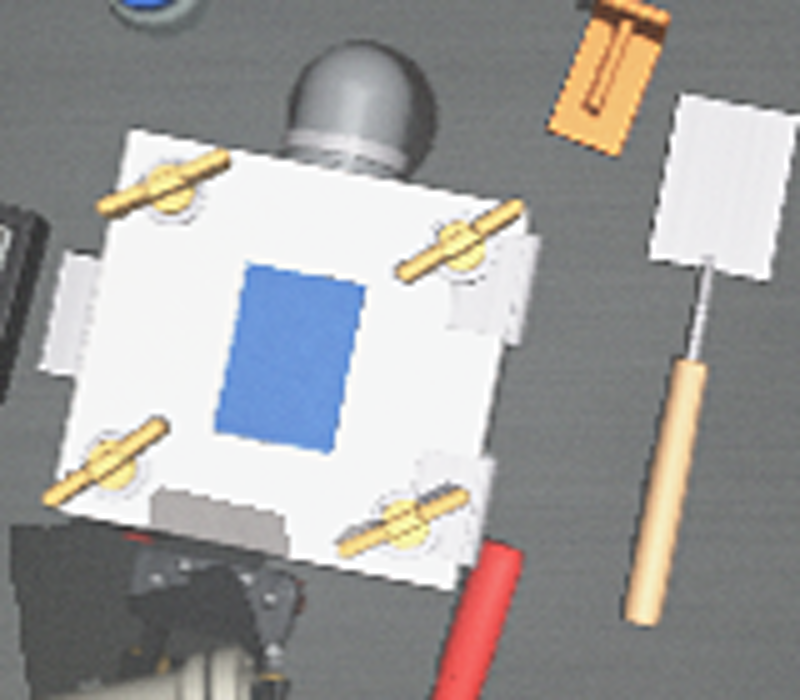

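```bash
cat >> h.py <<'E'
def topray(uv,z):
    return least_squares(lambda X:proj("top",[X[0],X[1],z])[0]-uv,[590,77.]).x
def wings(d,off,s,z=145):
    out={}
    for k,(a,b) in d.items():
        A=topray(ucrop(a,off,s),z);C=topray(ucrop(b,off,s),z)
        P=R.from_euler('z',-B[2]).apply(np.c_[np.r_[[A],[C]]-B[:2],[z,z]])
        v=P[1]-P[0]; ang=np.arctan2(v[1],v[0])%np.pi
        out[k]=ang; print(k,"centre",P.mean(0)[:2],"len %.1f"%np.linalg.norm(v),"ang %.3f turn %.3f"%(ang,2.4-ang))
    return out
E
python3 -c "
from h import *
wings(dict(BL=((104,207),(224,158)),BR=((402,273),(518,208)),FL=((50,498),(164,426)),FR=((345,550),(464,494))),(170,110),5)
for z in (191,205,213): print(z,(proj('side',box2w(B,[(-179-22,-2,z),(-179+22,-2,z)]))-[185,150]+.5)*5-.5)
"
```

```text
BL centre [66.388 70.251] len 61.4 ang 2.152 turn 0.248
BR centre [ 66.16 -72.71] len 62.6 ang 2.280 turn 0.120
FL centre [-68.41   69.774] len 63.6 ang 2.329 turn 0.071
FR centre [-68.664 -73.183] len 61.5 ang 2.207 turn 0.193
191 [[719.658 363.824]
 [626.35  338.565]]
205 [[722.225 340.369]
 [627.906 315.228]]
213 [[723.717 326.743]
 [628.809 301.673]]
```

The screws are at turns FL 0.07, BR 0.12, FR 0.19 and BL 0.25. The open fingertips also sit about 8 mm above the TCP height. I'll go to FL first.

```bash
python3 -c "
from h import *
go((-68.4,71,152),0.76)"
```

```text
t 8.08 move [ 5.117  8.432 11.705 -0.754 -0.006 -0.   ] rows~ 3.6705288326744854 6.03295867673703
```

Call:
servo_tool([
  [[5,8.4,11.7,-0.754,0,0,4],[5,8.4,11.7,-0.754,0,0,4],[5,8.4,11.7,-0.754,0,0,4],[5,8.4,11.7,-0.754,0,0,4],[5,8.4,11.7,-0.754,0,0,4],[5,8.4,11.7,-0.754,0,0,4],[5,8.4,11.7,-0.754,0,0,4],[5,8.4,11.7,-0.754,0,0,4]],
])

```text
t: 8.75
ee_pos: [544.3, 161.3, 154.9]
orientation: [-0.436, 1.526, 0.436]
ft_force: [-0.1, 1.0, -0.5]
width: 40.2
```

```bash
python3 -c "
from h import *
st();go((-68.4,71,118),0.76)
pic('side','s11',(185,150,345,290),5)
pic('top','t11',(170,110,330,250),5)"
```

```text
t 8.75 box [-60.976  73.904 154.889] jaw 0.7564999401050798 down [ 0.  0. -1.] F [-0.105  1.004 -0.513] w 40.2 q [ 0.267  0.417  1.803  0.     0.922 -0.289]
t 8.75 move [ 3.689  0.298 -0.74  -0.004  0.    -0.   ] rows~ 0.9050453680448721 0.02806329216535673
```

View pics/s11.png

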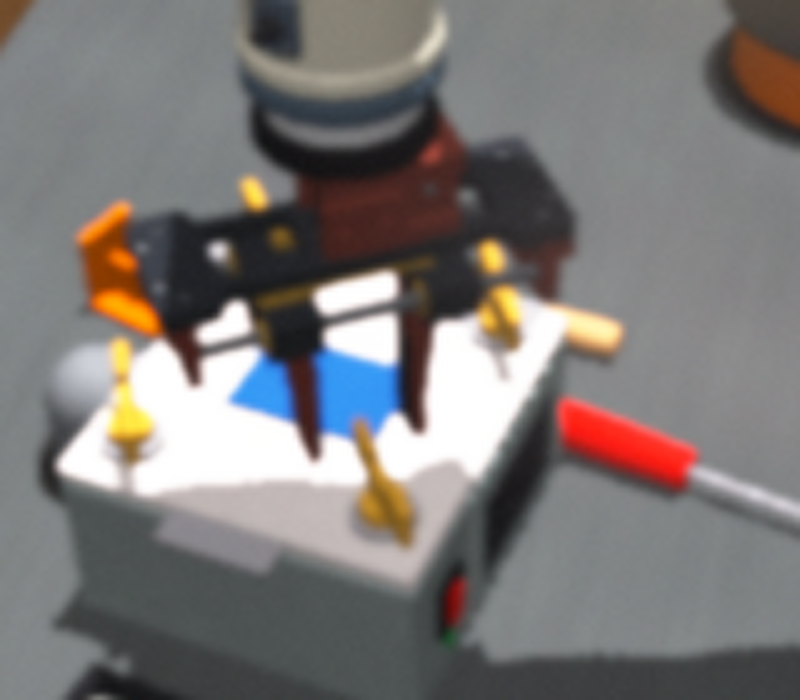

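View pics/t11.png

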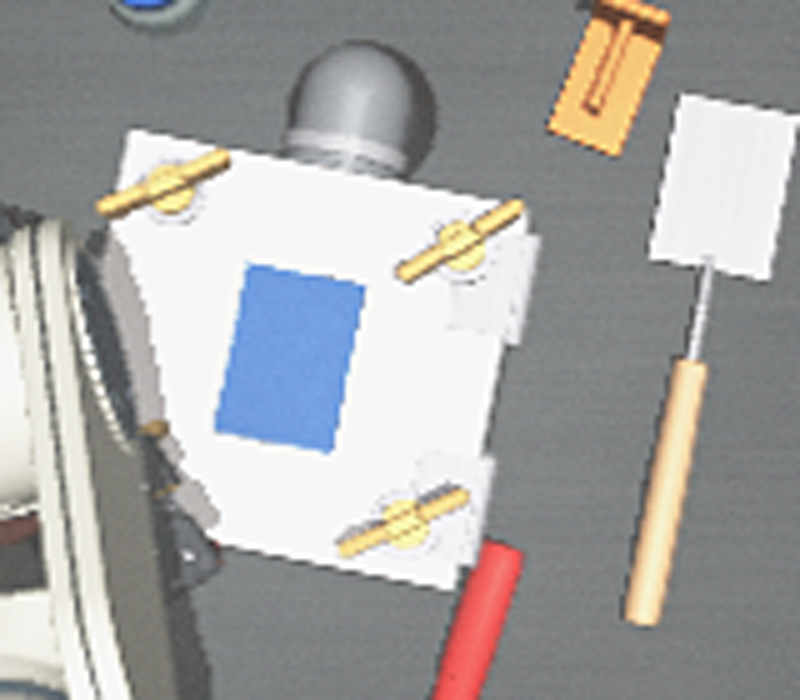

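```bash
python3 -c "
from h import *
st();go((-68.4,71,118),0.76)
for P in [(-61,74,163),(-68,72,163),(-61,74,141),(-68,72,148),(-68,72,141)]: print(P,(proj('side',box2w(B,[P]))-[185,150]+.5)*5-.5)
"
```

```text
t 8.85 box [-61.155  73.718 155.203] jaw 0.7564478331602513 down [ 0.  0. -1.] F [ 0.171  0.134 -0.058] w 40.0 q [ 0.267  0.416  1.803  0.     0.922 -0.289]
t 8.85 move [ 3.72   0.3   -0.715 -0.004  0.001  0.   ] rows~ 0.911255843084418 0.028743160629285624
(-61, 74, 163) [[366.054 433.381]]
(-68, 72, 163) [[381.978 434.735]]
(-61, 74, 141) [[367.824 467.782]]
(-68, 72, 148) [[383.018 458.317]]
(-68, 72, 141) [[383.495 469.146]]
```

Call:
servo_tool([
  [[0,0.3,-0.7,0,0,0,4],[1,0.3,-0.7,0,0,0,4],[2.3,0.3,-0.7,0,0,0,4],[3.7,0.3,-0.7,0,0,0,4],[3.7,0.3,-0.7,0,0,0,4],[3.7,0.3,-0.7,0,0,0,0],[3.7,0.3,-0.7,0,0,0,0],[3.7,0.3,-0.7,0,0,0,0]],
])

```text
t: 9.52
ee_pos: [536.8, 160.1, 118.6]
orientation: [-0.438, 1.525, 0.438]
ft_force: [-0.2, -0.1, 0.2]
width: 23.5
```

```bash
python3 -c "
from h import *
st();"
```

```text
t 9.52 box [-68.016  71.254 118.646] jaw 0.7596817708442647 down [ 0.001  0.    -1.   ] F [-0.193 -0.06   0.196] w 23.5 q [ 0.269  0.459  1.84   0.     0.841 -0.291]
```

Call:
servo_tool([
  [[0,0,0,0,0,0,0],[0,0,0,0,0,0,0],[0,0,0,0,0,0,0],[0,0,0,0.1,0,0,0],[0.05,0,0,0.2,0,0,0]],
])

```text
t: 9.93
ee_pos: [536.2, 159.8, 117.8]
orientation: [-0.28, 1.553, 0.279]
ft_force: [-1.8, -0.9, 4.9]
width: 7.7
```

```bash
python3 -c "
from h import *
st();print(ctrl.get_obs()['moment'])"
```

```text
t 9.93 box [-68.572  70.832 117.838] jaw 0.55588677502363 down [-0. -0. -1.] F [-1.766 -0.938  4.89 ] w 7.7 q [ 0.269  0.46   1.841 -0.     0.84  -0.087]
[-0.317  0.472  0.155]
```

Call:
servo_tool([
  [[0.02,0,0,0.12,0,0,0],[0.04,0,0,0.24,0,0,0],[0.06,0,0,0.36,0,0,0],[0.08,0,0,0.48,0,0,0],[0.1,0,0,0.6,0,0,0],[0.12,0,0,0.72,0,0,0],[0.14,0,0,0.84,0,0,0],[0.15,0,0,0.95,0,0,0]],
])

```text
t: 10.6
ee_pos: [534.7, 160.0, 116.2]
orientation: [0.466, 1.523, -0.468]
ft_force: [-6.3, 1.0, 6.1]
width: 7.7
```

```bash
python3 -c "
from h import *
st();print(ctrl.get_obs()['moment'])"
```

```text
t 10.60 box [-70.043  70.651 116.173] jaw -0.39580184843771243 down [-0.003 -0.    -1.   ] F [-6.265  1.015  6.147] w 7.7 q [0.269 0.462 1.843 0.001 0.839 0.864]
[0.101 1.262 0.244]
```

Call:
servo_tool([
  [[0,0,0,0,0,0,3],[0,0,0,0,0,0,3],[-1.5,0,0,0,0,0,3],[-4.2,0,0,0,0,0,3],[-4.2,0,0,0,0,0,3]],
])

```text
t: 11.02
ee_pos: [539.2, 160.8, 161.9]
orientation: [0.463, 1.516, -0.457]
ft_force: [1.3, 0.5, 0.1]
width: 29.8
```

```bash
python3 -c "
from h import *
st();go((67,-72.4,156),0.71)"
```

```text
t 11.02 box [-65.803  72.33  161.878] jaw -0.38766172002670957 down [ 0.007  0.002 -1.   ] F [1.284 0.46  0.132] w 29.8 q [ 0.269  0.398  1.814 -0.     0.923  0.856]
t 11.02 move [ 0.625 -8.382 17.763 -1.098  0.007 -0.002] rows~ 4.712584031562657 8.78135299162041
```

Call:
servo_tool([
  [[0.6,-8.4,17.5,-1.1,0,0,3],[0.6,-8.4,17.5,-1.1,0,0,3],[0.6,-8.4,17.5,-1.1,0,0,3],[0.6,-8.4,17.5,-1.1,0,0,3],[0.6,-8.4,17.5,-1.1,0,0,3],[0.6,-8.4,17.5,-1.1,0,0,3],[0.6,-8.4,17.5,-1.1,0,0,3],[0.6,-8.4,17.5,-1.1,0,0,3]],
])

```text
t: 11.68
ee_pos: [635.4, -8.3, 151.3]
orientation: [-0.312, 1.548, 0.312]
ft_force: [0.3, -0.4, -0.9]
width: 30.1
```

```bash
python3 -c "
from h import *
st()
pic('side','s12',(185,150,345,290),5)
st();go((67,-72.4,118),0.71)"
```

```text
t 11.68 box [ 62.061 -74.204 151.306] jaw 0.5974960939786038 down [ 0. -0. -1.] F [ 0.288 -0.38  -0.867] w 30.1 q [-0.032  0.512  1.65  -0.     0.98  -0.429]
t 11.73 box [ 61.775 -73.849 151.333] jaw 0.6056429380486106 down [-0. -0. -1.] F [ 0.117 -0.441  0.486] w 30.1 q [-0.031  0.511  1.65  -0.     0.98  -0.437]
t 11.73 move [ 3.333 -0.178  0.512 -0.104 -0.     0.   ] rows~ 0.8098496152180293 0.8348567979641065
```

View pics/s12.png

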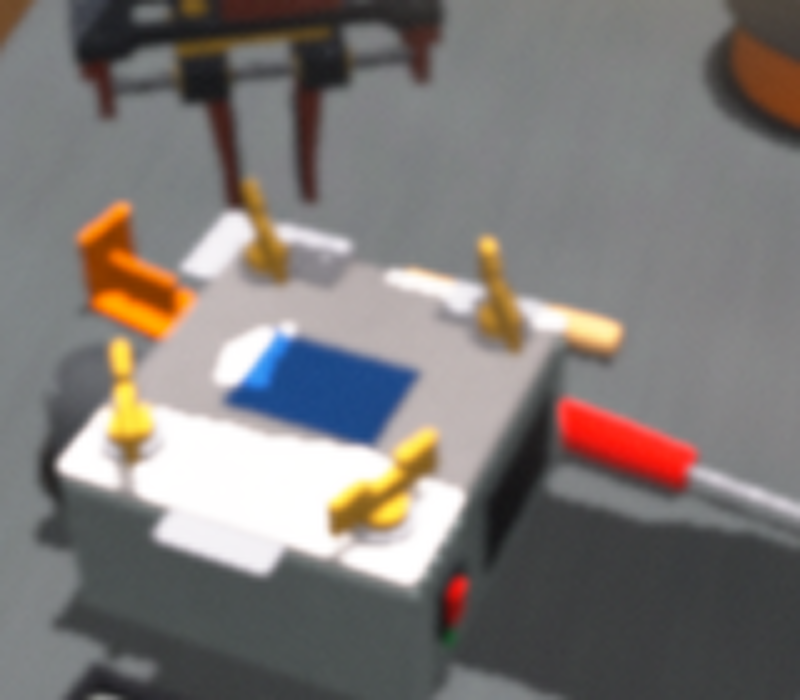

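FL has turned about half way. Now I descend on BR and grip it.

Call:
servo_tool([
  [[0,-0.2,0.5,-0.104,0,0,3],[0.6,-0.2,0.5,-0.104,0,0,3],[2,-0.2,0.5,-0.104,0,0,3],[3.3,-0.2,0.5,-0.104,0,0,3],[3.3,-0.2,0.5,-0.104,0,0,0],[3.3,-0.2,0.5,-0.104,0,0,0],[3.3,-0.2,0.5,-0.104,0,0,0],[3.3,-0.2,0.5,-0.104,0,0,0]],
])

```text
t: 12.4
ee_pos: [640.3, -7.2, 119.3]
orientation: [-0.388, 1.536, 0.387]
ft_force: [-0.1, -0.8, -1.4]
width: 7.8
```

```bash
python3 -c "
from h import *
st()"
```

```text
t 12.40 box [ 66.665 -72.221 119.331] jaw 0.6945733857436112 down [-0. -0. -1.] F [-0.132 -0.836 -1.425] w 7.8 q [-0.03   0.559  1.654 -0.001  0.928 -0.524]
```

Call:
servo_tool([
  [[0,0,0,0.1,0,0,0],[0.03,0,0,0.22,0,0,0],[0.06,0,0,0.34,0,0,0],[0.08,0,0,0.46,0,0,0],[0.1,0,0,0.58,0,0,0],[0.12,0,0,0.7,0,0,0],[0.15,0,0,0.82,0,0,0],[0.17,0,0,0.94,0,0,0]],
])

```text
t: 13.07
ee_pos: [640.0, -7.2, 117.7]
orientation: [0.353, 1.542, -0.354]
ft_force: [-2.3, -1.0, 0.2]
width: 7.6
```

Call:
servo_tool([
  [[0.02,0,0,0.1,0,0,0],[0.02,0,0,0.1,0,0,3],[0.02,0,0,0.1,0,0,3],[-1.5,0,0,0.1,0,0,3],[-4,0,0,0.1,0,0,3],[-4,0,0,0.1,0,0,3]],
])

```text
t: 13.57
ee_pos: [643.4, -7.1, 161.8]
orientation: [0.426, 1.522, -0.423]
ft_force: [1.4, 0.4, 0.7]
width: 29.6
```

```bash
python3 -c "
from h import *
st();go((-68.4,-72.4,155),2.207-np.pi/2)"
```

```text
t 13.57 box [ 69.679 -71.491 161.834] jaw -0.3420489142038194 down [ 0.007 -0.    -1.   ] F [1.448 0.407 0.66 ] w 29.6 q [-0.03   0.506  1.63   0.     0.998  0.512]
t 13.57 move [  0.584  -4.719 -12.982  -0.978   0.008  -0.   ] rows~ 3.3153806282792764 7.826129788583107
```

Call:
servo_tool([
  [[0.2,-4.7,-12.8,-0.98,0,0,3],[0.2,-4.7,-12.8,-0.98,0,0,3],[0.2,-4.7,-12.8,-0.98,0,0,3],[0.2,-4.7,-12.8,-0.98,0,0,3],[0.2,-4.7,-12.8,-0.98,0,0,3],[0.2,-4.7,-12.8,-0.98,0,0,3],[0.2,-4.7,-12.8,-0.98,0,0,3],[0.2,-4.7,-12.8,-0.98,0,0,3]],
])

```text
t: 14.23
ee_pos: [506.9, 19.2, 155.6]
orientation: [-0.348, 1.541, 0.348]
ft_force: [-0.4, -0.7, 0.7]
width: 29.8
```

```bash
python3 -c "
from h import *
pic('side','s13',(185,150,345,290),5)
pic('top','t13',(170,110,330,250),5)
st();go((-68.4,-72.4,118),2.207-np.pi/2)"
```

```text
t 14.33 box [-69.34  -72.891 155.463] jaw 0.6381188927463803 down [ 0.001  0.    -1.   ] F [-0.076  0.578  0.104] w 30.0 q [ 0.014  0.335  1.934  0.     0.872 -0.424]
t 14.33 move [ 3.746 -0.015  0.101  0.002  0.001  0.   ] rows~ 0.8987571771808609 0.01724808177245939
```

View pics/s13.png

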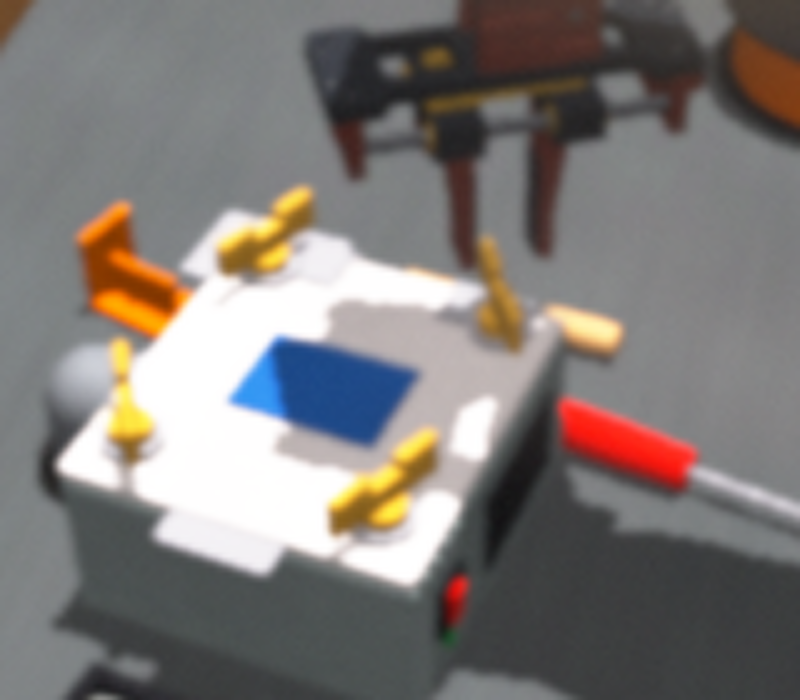

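View pics/t13.png

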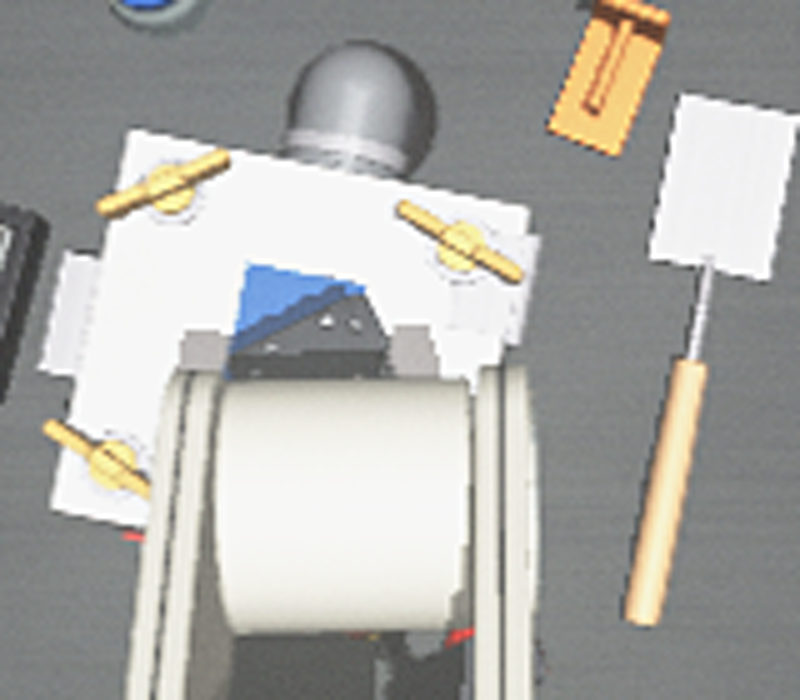

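FL and BR are both near half way, with BR's wings running (400,207)–(520,277) in the top crop. Now FR.

Call:
servo_tool([
  [[1,0,0.1,0,0,0,3],[2.4,0,0.1,0,0,0,3],[3.7,0,0.1,0,0,0,3],[3.7,0,0.1,0,0,0,0],[3.7,0,0.1,0,0,0,0],[3.7,0,0.1,0,0,0,0],[3.7,0,0.1,0,0,0,0],[3.7,0,0.1,0,0,0,0]],
])

```text
t: 15.0
ee_pos: [507.4, 19.3, 118.7]
orientation: [-0.341, 1.544, 0.341]
ft_force: [-0.6, -2.3, 0.4]
width: 8.0
```

Call:
servo_tool([
  [[0,0,0,0.1,0,0,0],[0.03,0,0,0.22,0,0,0],[0.06,0,0,0.34,0,0,0],[0.08,0,0,0.46,0,0,0],[0.1,0,0,0.58,0,0,0],[0.12,0,0,0.7,0,0,0],[0.15,0,0,0.82,0,0,0],[0.17,0,0,0.94,0,0,0]],
])

```text
t: 15.67
ee_pos: [506.4, 19.3, 116.9]
orientation: [0.4, 1.535, -0.401]
ft_force: [-5.0, -2.0, 3.2]
width: 7.8
```

```bash
python3 -c "
from h import *
st()"
```

```text
t 15.67 box [-69.856 -72.831 116.888] jaw -0.31067666006067735 down [-0.002 -0.    -1.   ] F [-4.993 -2.023  3.239] w 7.8 q [ 0.015  0.398  1.956 -0.001  0.79   0.526]
```

Call:
servo_tool([
  [[0,0,0,0.04,0,0,0],[0,0,0,0.04,0,0,3],[0,0,0,0.04,0,0,3],[-1.5,0,0,0.04,0,0,3],[-4,0,0,0.04,0,0,3],[-4,0,0,0.04,0,0,3],[-4,0,0,0.04,0,0,3]],
])

```text
t: 16.25
ee_pos: [509.1, 19.6, 157.9]
orientation: [0.427, 1.524, -0.425]
ft_force: [-0.3, -0.1, -0.6]
width: 30.1
```

```bash
python3 -c "
from h import *
st();go((67,71,155),2.152-np.pi/2)"
```

```text
t 16.25 box [-67.327 -72.    157.89 ] jaw -0.3441312354287162 down [ 0.004  0.    -1.   ] F [-0.257 -0.1   -0.611] w 30.1 q [0.015 0.333 1.93  0.    0.875 0.559]
t 16.25 move [ 0.358 17.993  7.82  -0.925  0.004 -0.001] rows~ 4.705436261085483 7.402716829215286
```

Call:
servo_tool([
  [[0.1,18,7.8,-0.925,0,0,3],[0.1,18,7.8,-0.925,0,0,3],[0.1,18,7.8,-0.925,0,0,3],[0.1,18,7.8,-0.925,0,0,3],[0.1,18,7.8,-0.925,0,0,3],[0.1,18,7.8,-0.925,0,0,3],[0.1,18,7.8,-0.925,0,0,3],[0.1,18,7.8,-0.925,0,0,3]],
])

```text
t: 16.92
ee_pos: [667.3, 133.6, 153.6]
orientation: [-0.304, 1.551, 0.304]
ft_force: [0.3, -0.7, -0.9]
width: 29.6
```

```bash
python3 -c "
from h import *
pic('side','s14',(185,150,345,290),5)
st();go((67,71,118),2.152-np.pi/2)"
```

```text
t 16.97 box [ 65.021  70.859 153.743] jaw 0.5873425490120336 down [-0.002 -0.    -1.   ] F [ 0.293 -0.059 -0.383] w 29.9 q [ 0.18   0.57   1.538  0.     1.035 -0.208]
t 16.97 move [ 3.574 -0.099  0.179  0.006 -0.002 -0.   ] rows~ 0.8584569421969473 0.051023111554314736
```

View pics/s14.png

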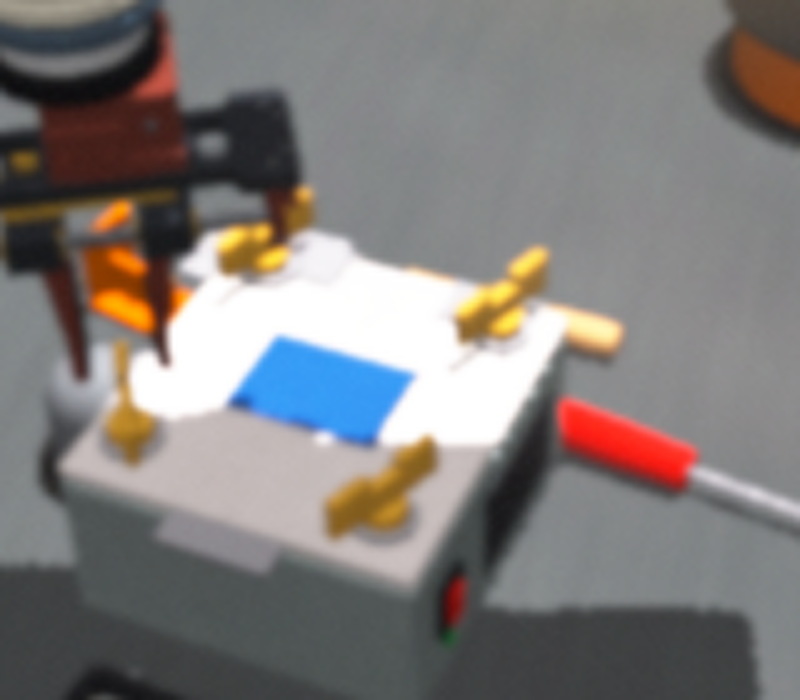

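FR has turned too, and the fingers straddle BL. I'll grip and turn it.

Call:
servo_tool([
  [[1,-0.1,0.2,0,0,0,3],[2.3,-0.1,0.2,0,0,0,3],[3.5,-0.1,0.2,0,0,0,3],[3.5,-0.1,0.2,0,0,0,0],[3.5,-0.1,0.2,0,0,0,0],[3.5,-0.1,0.2,0,0,0,0],[3.5,-0.1,0.2,0,0,0,0],[3.5,-0.1,0.2,0,0,0,0]],
])

```text
t: 17.63
ee_pos: [669.6, 132.6, 120.9]
orientation: [-0.298, 1.55, 0.298]
ft_force: [-2.0, -0.8, -0.6]
width: 8.0
```

Call:
servo_tool([
  [[0,0,0,0.1,0,0,0],[0.03,0,0,0.22,0,0,0],[0.06,0,0,0.34,0,0,0],[0.08,0,0,0.46,0,0,0],[0.1,0,0,0.58,0,0,0],[0.12,0,0,0.7,0,0,0],[0.15,0,0,0.82,0,0,0],[0.17,0,0,0.94,0,0,0]],
])

```text
t: 18.3
ee_pos: [668.0, 132.7, 119.0]
orientation: [0.442, 1.528, -0.445]
ft_force: [-6.4, -0.8, 2.6]
width: 8.1
```

```bash
python3 -c "
from h import *
st()"
```

```text
t 18.30 box [ 66.021  70.434 119.004] jaw -0.3658068722224939 down [-0.003 -0.    -1.   ] F [-6.353 -0.805  2.6  ] w 8.1 q [0.179 0.613 1.553 0.    0.979 0.744]
```

All four are now near half way. I'm still holding BL, so I'll pause briefly and take it home, then FR, the opposite corner.

Call:
servo_tool([
  [[0,0,0,0.02,0,0,0],[0,0,0,0.02,0,0,0],[0,0,0,0.02,0,0,0],[0.03,0,0,0.13,0,0,0],[0.06,0,0,0.25,0,0,0],[0.08,0,0,0.37,0,0,0],[0.1,0,0,0.49,0,0,0],[0.12,0,0,0.61,0,0,0]],
])

```text
t: 18.97
ee_pos: [667.4, 133.4, 117.9]
orientation: [0.912, 1.375, -0.916]
ft_force: [-9.2, 3.6, 4.5]
width: 8.1
```

```bash
python3 -c "
from h import *
st()"
```

```text
t 18.97 box [ 65.194  71.008 117.853] jaw -0.975898954116668 down [-0.005  0.001 -1.   ] F [-9.201  3.565  4.469] w 8.1 q [0.179 0.614 1.554 0.002 0.978 1.354]
```

Call:
servo_tool([
  [[0.03,0,0,0.12,0,0,0],[0.05,0,0,0.24,0,0,0],[0.08,0,0,0.36,0,0,0],[0.1,0,0,0.46,0,0,0],[0.12,0,0,0.55,0,0,0],[0.12,0,0,0.6,0,0,0],[0.12,0,0,0.63,0,0,0]],
])

```text
t: 19.55
ee_pos: [667.3, 134.4, 116.8]
orientation: [1.377, 1.095, -1.381]
ft_force: [-10.2, 5.8, 4.1]
width: 7.8
```

```bash
python3 -c "
from h import *
st();print(ctrl.get_obs()['moment'])"
```

```text
t 19.55 box [ 64.923  71.978 116.803] jaw -1.6024873834213273 down [-0.005  0.002 -1.   ] F [-10.232   5.798   4.061] w 7.8 q [0.18  0.616 1.554 0.003 0.976 1.981]
[1.114 1.829 0.379]
```

Call:
servo_tool([
  [[0,0,0,0.03,0,0,0],[0,0,0,0,0,0,3],[0,0,0,0,0,0,3],[-1.5,0,0,0,0,0,3],[-4,0,0,0,0,0,3],[-4,0,0,0,0,0,3],[-4,0,0,0,0,0,3]],
])

```text
t: 20.13
ee_pos: [671.3, 132.9, 158.5]
orientation: [1.379, 1.089, -1.373]
ft_force: [0.5, 0.5, 0.0]
width: 30.1
```

```bash
python3 -c "
from h import *
st();go((-68.4,-72.4,155),-.345)"
```

```text
t 20.13 box [ 69.204  71.307 158.456] jaw -1.6007370712345248 down [ 0.004  0.001 -1.   ] F [0.516 0.497 0.019] w 30.1 q [ 0.178  0.568  1.53  -0.     1.039  1.979]
t 20.13 move [  0.266 -13.325  14.777  -1.256   0.001  -0.005] rows~ 4.772032618265607 10.04597790481893
```

Call:
servo_tool([
  [[0,-13.2,14.7,-1.256,0,0,3],[0,-13.2,14.7,-1.256,0,0,3],[0,-13.2,14.7,-1.256,0,0,3],[0,-13.2,14.7,-1.256,0,0,3],[0,-13.2,14.7,-1.256,0,0,3],[0,-13.2,14.7,-1.256,0,0,3],[0,-13.2,14.7,-1.256,0,0,3],[0,-13.2,14.7,-1.256,0,0,3]],
])

```text
t: 20.8
ee_pos: [507.1, 19.0, 156.0]
orientation: [0.622, 1.48, -0.622]
ft_force: [0.1, -0.2, 0.1]
width: 30.2
```

```bash
python3 -c "
from h import *
pic('side','s15',(185,150,345,290),5)
pic('top','t15',(170,110,330,250),5)
st();go((-68.4,-72.4,116),-.345)"
```

```text
t 20.90 box [-68.9   -72.517 155.949] jaw -0.5995313465981922 down [-0.001 -0.    -1.   ] F [0.252 0.786 0.1  ] w 30.0 q [ 0.015  0.336  1.931 -0.     0.875  0.814]
t 20.90 move [ 3.995  0.039  0.036 -0.255 -0.     0.   ] rows~ 0.958077821002472 2.0362546410835716
```

View pics/s15.png

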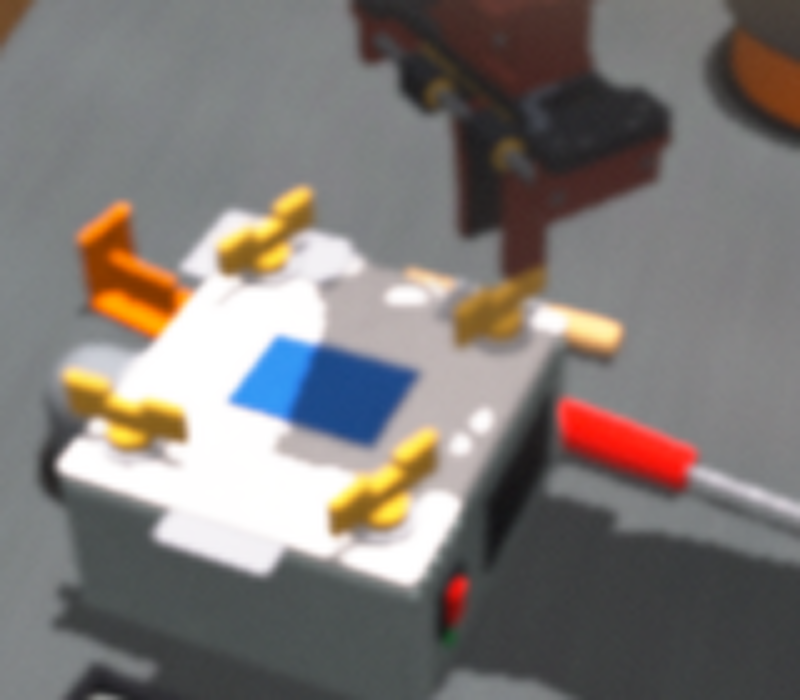

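View pics/t15.png

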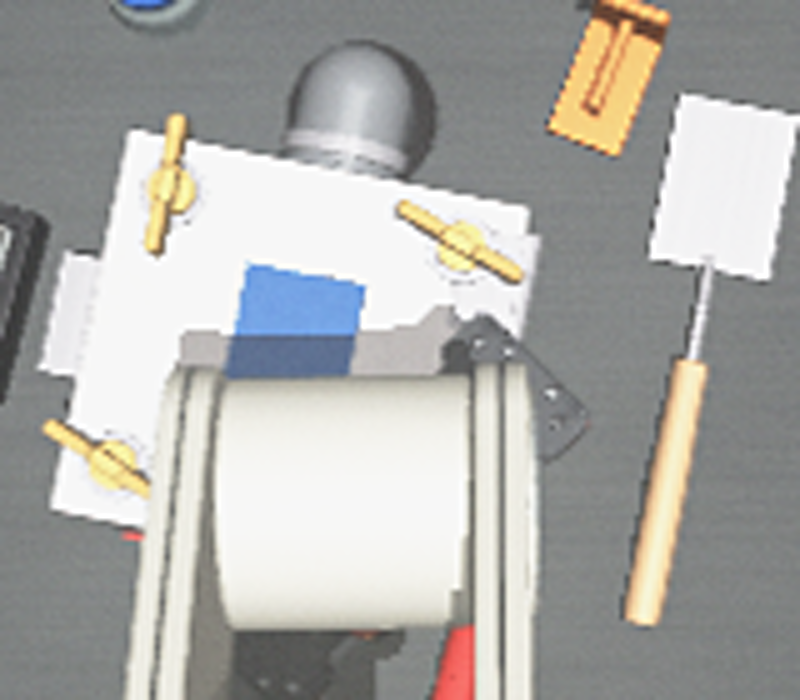

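BL is home: its wings lie parallel to the box's side edge. Now FR.

Call:
servo_tool([
  [[0,0,0,-0.12,0,0,3],[0,0,0,-0.255,0,0,3],[1,0,0,-0.255,0,0,3],[2.6,0,0,-0.255,0,0,3],[4,0,0,-0.255,0,0,3],[4,0,0,-0.255,0,0,0],[4,0,0,-0.255,0,0,0],[4,0,0,-0.255,0,0,0]],
])

```text
t: 21.57
ee_pos: [507.9, 19.7, 116.4]
orientation: [0.429, 1.528, -0.429]
ft_force: [0.7, -0.3, -0.4]
width: 13.3
```

Call:
servo_tool([
  [[0,0,0,0,0,0,0],[0,0,0,0,0,0,0],[0,0,0,0.1,0,0,0],[0.03,0,0,0.22,0,0,0],[0.06,0,0,0.34,0,0,0],[0.08,0,0,0.46,0,0,0],[0.1,0,0,0.58,0,0,0],[0.12,0,0,0.7,0,0,0]],
])

```text
t: 22.23
ee_pos: [507.0, 20.2, 115.6]
orientation: [0.971, 1.345, -0.972]
ft_force: [-2.3, 3.0, -0.5]
width: 7.6
```

```bash
python3 -c "
from h import *
st()"
```

```text
t 22.23 box [-69.467 -71.83  115.581] jaw -1.0521421425086916 down [-0.001  0.001 -1.   ] F [-2.311  3.031 -0.468] w 7.6 q [0.016 0.4   1.956 0.001 0.787 1.267]
```

Call:
servo_tool([
  [[0.03,0,0,0.12,0,0,0],[0.05,0,0,0.24,0,0,0],[0.08,0,0,0.36,0,0,0],[0.1,0,0,0.45,0,0,0],[0.12,0,0,0.53,0,0,0],[0.12,0,0,0.56,0,0,0],[0.12,0,0,0.56,0,0,0]],
])

```text
t: 22.82
ee_pos: [507.0, 20.1, 114.5]
orientation: [1.38, 1.089, -1.382]
ft_force: [-4.3, 4.1, 2.1]
width: 7.6
```

```bash
python3 -c "
from h import *
st();print(ctrl.get_obs()['moment'])"
```

```text
t 22.82 box [-69.402 -71.91  114.529] jaw -1.60655115127019 down [-0.001  0.    -1.   ] F [-4.262  4.102  2.053] w 7.6 q [0.016 0.402 1.956 0.001 0.784 1.822]
[0.65  0.942 0.463]
```

Call:
servo_tool([
  [[0,0,0,0,0,0,3],[0,0,0,0,0,0,3],[-1.5,0,0,0,0,0,3],[-4,0,0,0,0,0,3],[-4,0,0,0,0,0,3],[-4,0,0,0,0,0,3]],
])

```text
t: 23.32
ee_pos: [509.4, 19.5, 155.4]
orientation: [1.382, 1.086, -1.376]
ft_force: [0.1, -0.1, -0.8]
width: 29.9
```

```bash
python3 -c "
from h import *
st();go((-68.4,71,155),-.40)"
```

```text
t 23.32 box [-66.995 -72.047 155.427] jaw -1.605143809714441 down [ 0.004 -0.    -1.   ] F [ 0.056 -0.148 -0.802] w 29.9 q [ 0.015  0.337  1.931 -0.     0.87   1.82 ]
t 23.32 move [  0.053  -0.632 -14.291  -1.205   0.002  -0.004] rows~ 3.4305588541055783 9.641216514010011
```

Call:
servo_tool([
  [[0,-0.6,-14.3,-1.205,0,0,3],[0,-0.6,-14.3,-1.205,0,0,3],[0,-0.6,-14.3,-1.205,0,0,3],[0,-0.6,-14.3,-1.205,0,0,3],[0,-0.6,-14.3,-1.205,0,0,3],[0,-0.6,-14.3,-1.205,0,0,3],[0,-0.6,-14.3,-1.205,0,0,3],[0,-0.6,-14.3,-1.205,0,0,3]],
])

```text
t: 23.98
ee_pos: [534.7, 160.3, 152.9]
orientation: [0.623, 1.48, -0.625]
ft_force: [-0.0, 0.8, 0.9]
width: 29.7
```

```bash
python3 -c "
from h import *
pic('side','s16',(185,150,345,290),5)
pic('top','t16',(170,110,330,250),5)
st();go((-68.4,71,116),-.40)"
```

```text
t 24.08 box [-70.009  70.717 153.017] jaw -0.6036330561732124 down [-0.001 -0.    -1.   ] F [ 0.691 -0.015  0.202] w 29.7 q [ 0.269  0.407  1.824 -0.     0.912  1.073]
t 24.08 move [ 3.702  0.119  0.118 -0.204 -0.001  0.001] rows~ 0.8885660084320334 1.6290894376478808
```

View pics/t16.png

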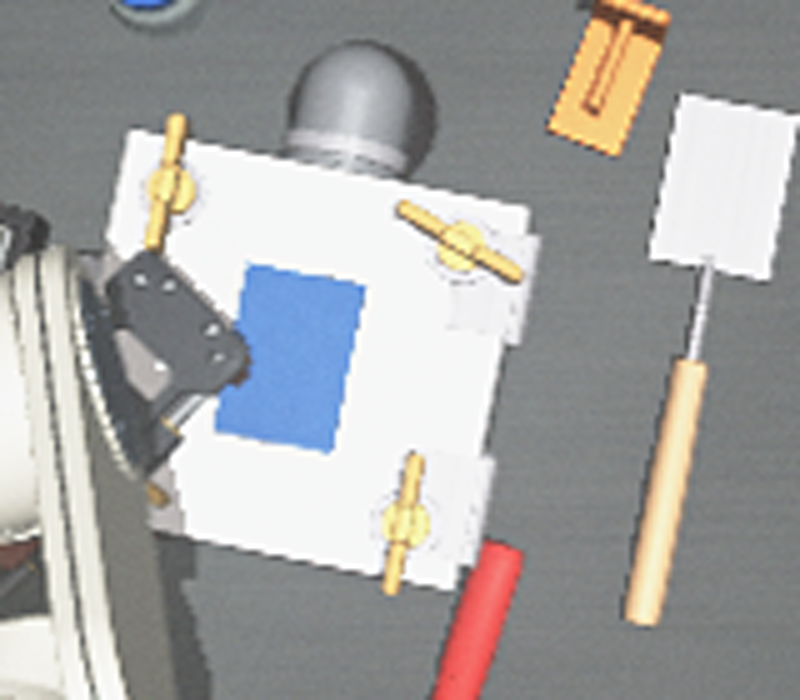

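BL and FR are home, with FR's wings at (415,457)–(391,590). Now FL.

Call:
servo_tool([
  [[0,0.1,0.1,-0.1,0,0,3],[0,0.1,0.1,-0.204,0,0,3],[1,0.1,0.1,-0.204,0,0,3],[2.4,0.1,0.1,-0.204,0,0,3],[3.7,0.1,0.1,-0.204,0,0,3],[3.7,0.1,0.1,-0.204,0,0,0],[3.7,0.1,0.1,-0.204,0,0,0],[3.7,0.1,0.1,-0.204,0,0,0]],
])

```text
t: 24.75
ee_pos: [536.7, 160.1, 117.0]
orientation: [0.473, 1.519, -0.473]
ft_force: [-0.2, 0.9, 0.1]
width: 13.2
```

Call:
servo_tool([
  [[0,0,0,0,0,0,0],[0,0,0,0,0,0,0],[0,0,0,0.1,0,0,0],[0.03,0,0,0.22,0,0,0],[0.06,0,0,0.34,0,0,0],[0.08,0,0,0.46,0,0,0],[0.1,0,0,0.58,0,0,0],[0.12,0,0,0.7,0,0,0]],
])

```text
t: 25.42
ee_pos: [535.3, 161.1, 116.1]
orientation: [1.014, 1.324, -1.014]
ft_force: [-4.8, 5.4, -1.0]
width: 7.8
```

```bash
python3 -c "
from h import *
st()"
```

```text
t 25.42 box [-69.713  71.885 116.062] jaw -1.10835073194665 down [-0.002  0.001 -1.   ] F [-4.834  5.376 -1.046] w 7.8 q [0.27  0.463 1.842 0.002 0.838 1.577]
```

Call:
servo_tool([
  [[0.03,0,0,0.12,0,0,0],[0.05,0,0,0.24,0,0,0],[0.08,0,0,0.36,0,0,0],[0.1,0,0,0.44,0,0,0],[0.12,0,0,0.5,0,0,0],[0.12,0,0,0.5,0,0,0]],
])

```text
t: 25.92
ee_pos: [535.3, 161.2, 115.1]
orientation: [1.38, 1.091, -1.381]
ft_force: [-5.4, 5.5, 2.5]
width: 7.5
```

Call:
servo_tool([
  [[0,0,0,0,0,0,3],[0,0,0,0,0,0,3],[-1.5,0,0,0,0,0,3],[-4,0,0,0,0,0,3],[-4,0,0,0,0,0,3],[-4,0,0,0,0,0,3]],
])

```text
t: 26.42
ee_pos: [538.0, 160.3, 156.2]
orientation: [1.38, 1.089, -1.374]
ft_force: [-0.1, -1.1, -1.0]
width: 29.9
```

```bash
python3 -c "
from h import *
st();go((67,-72.4,155),-.35)"
```

```text
t 26.42 box [-66.914  71.604 156.224] jaw -1.601807307222264 down [ 0.004  0.001 -1.   ] F [-0.14  -1.135 -1.011] w 29.9 q [ 0.268  0.405  1.819 -0.     0.914  2.07 ]
t 26.42 move [ 0.147 13.831 13.978 -1.252  0.001 -0.004] rows~ 4.715838142877377 10.014526682792567
```

Call:
servo_tool([
  [[0,13.8,14,-1.252,0,0,3],[0,13.8,14,-1.252,0,0,3],[0,13.8,14,-1.252,0,0,3],[0,13.8,14,-1.252,0,0,3],[0,13.8,14,-1.252,0,0,3],[0,13.8,14,-1.252,0,0,3],[0,13.8,14,-1.252,0,0,3],[0,13.8,14,-1.252,0,0,3]],
])

```text
t: 27.08
ee_pos: [638.7, -8.9, 153.2]
orientation: [0.636, 1.477, -0.637]
ft_force: [-0.8, 0.1, -0.0]
width: 30.0
```

```bash
python3 -c "
from h import *
pic('side','s17',(185,150,345,290),5)
pic('top','t17',(170,110,330,250),5)
st();go((67,-72.4,116.5),-.35)"
```

```text
t 27.18 box [ 65.022 -73.549 153.414] jaw -0.6185490927944626 down [-0.002 -0.    -1.   ] F [-0.776  0.359  0.679] w 30.1 q [-0.031  0.514  1.64  -0.     0.989  0.787]
t 27.18 move [ 3.691  0.213  0.098 -0.269 -0.001  0.001] rows~ 0.8869160341346295 2.1484235312486355
```

View pics/s17.png

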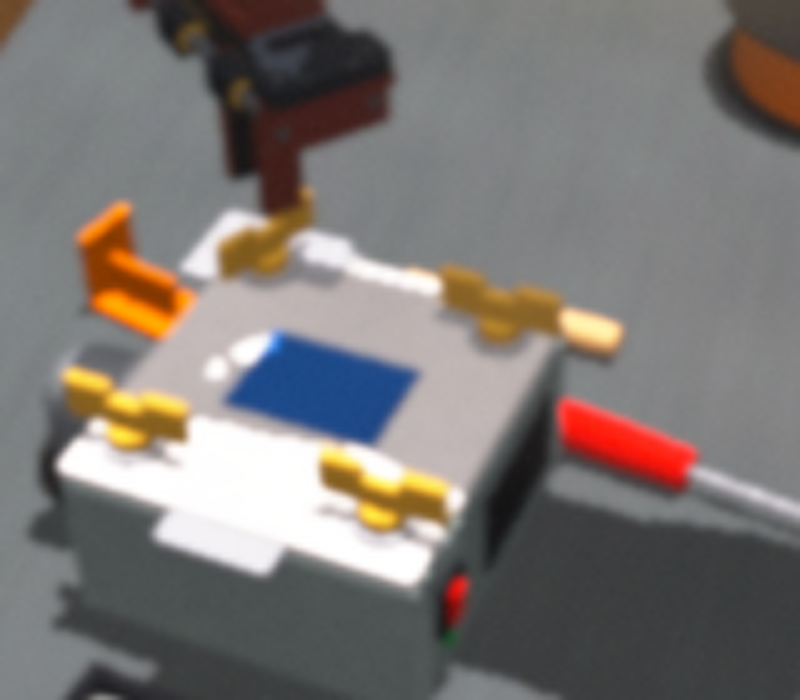

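FL, FR and BL all line up home. BR is the last one.

Call:
servo_tool([
  [[0,0.2,0.1,-0.12,0,0,3],[0,0.2,0.1,-0.24,0,0,3],[0.5,0.2,0.1,-0.269,0,0,3],[2,0.2,0.1,-0.269,0,0,3],[3.7,0.2,0.1,-0.269,0,0,3],[3.7,0.2,0.1,-0.269,0,0,0],[3.7,0.2,0.1,-0.269,0,0,0],[3.7,0.2,0.1,-0.269,0,0,0]],
])

```text
t: 27.85
ee_pos: [641.3, -6.9, 117.9]
orientation: [0.432, 1.527, -0.432]
ft_force: [-0.1, 0.8, 0.8]
width: 13.3
```

Call:
servo_tool([
  [[0,0,0,0,0,0,0],[0,0,0,0,0,0,0],[0,0,0,0.1,0,0,0],[0.03,0,0,0.22,0,0,0],[0.06,0,0,0.34,0,0,0],[0.08,0,0,0.46,0,0,0],[0.1,0,0,0.58,0,0,0],[0.12,0,0,0.7,0,0,0]],
])

```text
t: 28.52
ee_pos: [640.8, -6.7, 117.1]
orientation: [0.974, 1.342, -0.974]
ft_force: [-2.8, 1.7, 1.0]
width: 7.6
```

```bash
python3 -c "
from h import *
st()"
```

```text
t 28.52 box [ 67.001 -71.624 117.086] jaw -1.0559394408490694 down [-0.  0. -1.] F [-2.768  1.725  1.026] w 7.6 q [-0.029  0.563  1.654  0.     0.925  1.227]
```

Call:
servo_tool([
  [[0.03,0,0,0.12,0,0,0],[0.05,0,0,0.24,0,0,0],[0.08,0,0,0.36,0,0,0],[0.1,0,0,0.45,0,0,0],[0.12,0,0,0.52,0,0,0],[0.12,0,0,0.555,0,0,0],[0.12,0,0,0.555,0,0,0]],
])

```text
t: 29.1
ee_pos: [640.8, -7.1, 116.0]
orientation: [1.38, 1.089, -1.381]
ft_force: [-3.1, 1.5, 2.4]
width: 8.1
```

Call:
servo_tool([
  [[0,0,0,0,0,0,3],[0,0,0,0,0,0,3],[-1.5,0,0,0,0,0,3],[-5,0,0,0,0,0,3],[-8,0,0,0,0,0,3],[-12,0,0,0,0,0,3]],
])

```text
t: 29.6
ee_pos: [640.5, -7.2, 235.0]
orientation: [1.378, 1.091, -1.381]
ft_force: [-0.2, -1.7, -0.3]
width: 29.9
```

```bash
python3 -c "
from h import *
st();go((-230,-60,240),-1.2)"
```

```text
t 29.60 box [ 66.8   -72.125 234.974] jaw -1.6045215323574207 down [-0.002  0.    -1.   ] F [-0.22  -1.728 -0.267] w 29.9 q [-0.03   0.426  1.575 -0.     1.143  1.775]
t 29.60 move [ -0.439 -29.705  -0.211  -0.405   0.      0.002] rows~ 7.1244600639807745 3.236224681714727
```

Call:
servo_tool([
  [[-0.5,-29,0,-0.4,0,0,3],[-0.5,-29,0,-0.4,0,0,3],[-0.5,-29,0,-0.4,0,0,3],[-0.5,-29,0,-0.4,0,0,3],[-0.5,-29,0,-0.4,0,0,3],[-0.5,-29,0,-0.4,0,0,3],[-0.5,-29,0,-0.4,0,0,3],[-0.5,-29,0,-0.4,0,0,3]],
])

```text
t: 30.27
ee_pos: [352.5, 60.6, 239.6]
orientation: [1.084, 1.286, -1.087]
ft_force: [-0.4, -0.1, -0.3]
width: 29.9
```

```bash
python3 -c "
from h import *
st()
pic('side','s18',(185,150,345,290),5)
pic('top','t18',(170,110,330,250),5)
import cv2
cv2.imwrite('pics/top18.png',ctrl.get_image('top')[:,:,::-1])
st()"
```

```text
t 30.27 box [-228.898  -62.947  239.558] jaw -1.2033966338131121 down [-0.003 -0.    -1.   ] F [-0.427 -0.094 -0.298] w 29.9 q [ 0.137 -0.028  2.145  0.001  1.028  1.54 ]
t 30.42 box [-221.229  -61.571  241.16 ] jaw -1.2040538900935216 down [ 0.003  0.    -1.   ] F [ 0.679 -0.432  0.196] w 29.7 q [ 0.134 -0.02   2.133 -0.     1.025  1.538]
```

View pics/t18.png

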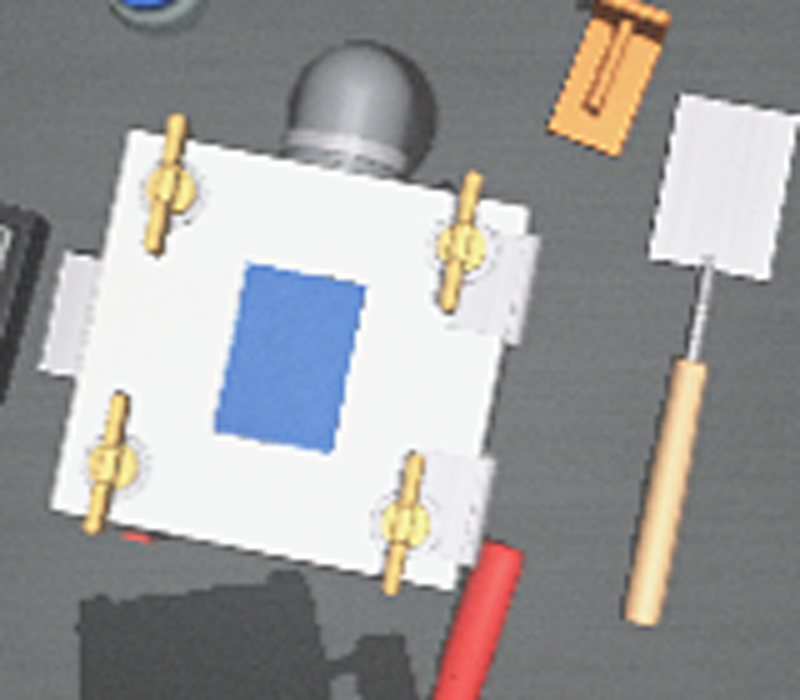

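View pics/s18.png

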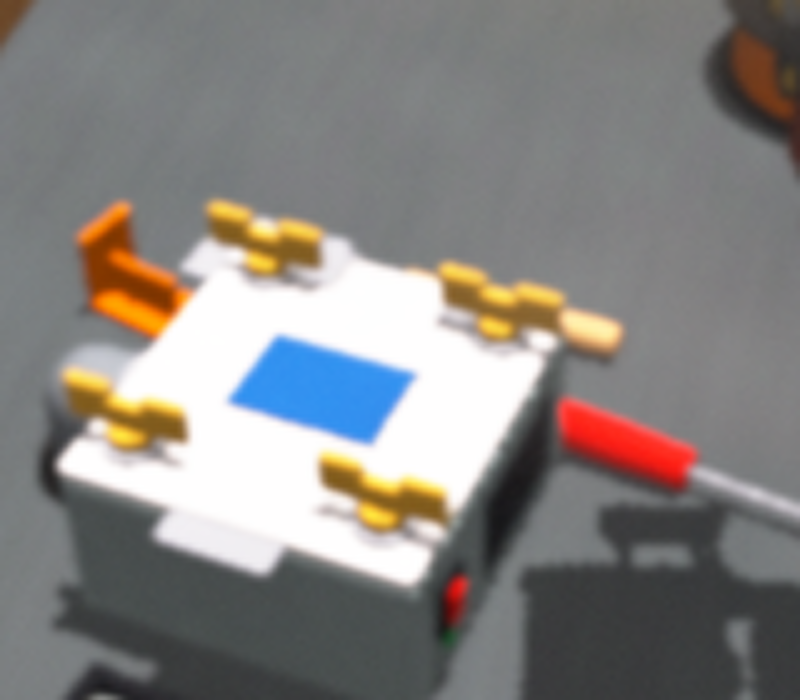

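View pics/top18.png

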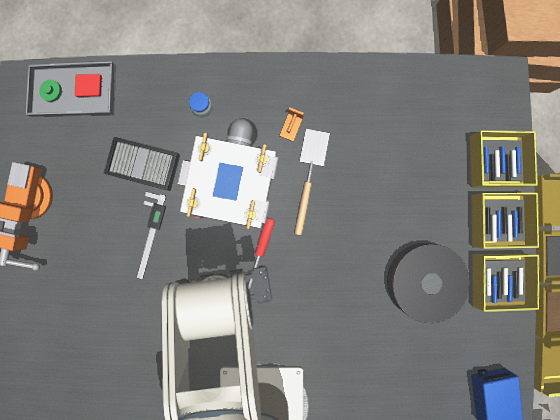

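```bash
python3 -c "
from h import *
w=wings(dict(BL=((154,249),(177,120)),BR=((448,308),(473,177)),FL=((94,528),(121,397)),FR=((391,590),(415,457))),(170,110),5,141)
print({k:min(v,np.pi-v) for k,v in w.items()})
st(); print(ctrl.get_obs()['qvel'])"
```

```text
BL centre [66.157 70.07 ] len 62.6 ang 0.031 turn 2.369
BR centre [ 65.825 -72.883] len 63.3 ang 0.010 turn 2.390
FL centre [-68.516  70.204] len 63.1 ang 3.140 turn -0.740
FR centre [-69.424 -72.403] len 63.4 ang 0.019 turn 2.381
{'BL': np.float64(0.030941698794361722), 'BR': np.float64(0.010266571809730169), 'FL': np.float64(0.001173777848325841), 'FR': np.float64(0.0191695961471427)}
t 30.42 box [-221.229  -61.571  241.16 ] jaw -1.2040538900935216 down [ 0.003  0.    -1.   ] F [ 0.679 -0.432  0.196] w 29.7 q [ 0.134 -0.02   2.133 -0.     1.025  1.538]
[-0.012  0.033 -0.029 -0.001  0.003  0.002]
```

All four measure 2.37–2.40 rad. The cover is shut, the other things are in place and the arm is clear, so I'm handing the job in.

```bash
python3 -c "
from workcell import ctrl
print(ctrl.close_job())"
```

```text
the job is handed in; nothing more can be done
None
```

The filter box is closed up and the job is handed in at about 30 s of the 72 s. I pressed the cartridge to its stop (35 N), swung the cover shut along its arc, and pressed it onto the rim (32 N). I then tightened the four wing screws in two cross-order rounds:
- **First round, about half way:** front left and back right, then front right and back left. The gripper angle gave 1.1–1.25 rad for each.
- **Second round, fully home:** back left and front right, then front left and back right.

**Last checks:**
- **Screws:** the final top picture puts all four at about 2.37–2.40 rad.
- **Cover:** it lies flat and shut.
- **Cartridge:** it can't be seen with the cover shut. Its last check, before closing, had it at its home height to within about 2 mm.
- **Bystanders:** they look where they were at the start, except that the arm half hides the screwdriver in the last top picture.
- **Robot:** the arm stands clear and touches nothing.

**One disagreement with the text:** the fingertips sat about 8 mm behind the reported TCP, not 14 mm ahead of it. Both contact stops and the pictures agreed on this, so I set the grasp heights to match.

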